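# Clamp the brake mount on the wheelchair brake test stand

## Robot

A 7-joint arm with a two-finger parallel gripper is mounted at the origin on the work surface. World frame = base frame: x ahead of the robot, y to its left, z up, the work surface at z = 0. Lengths are in m, angles in rad, forces in N, time in s.
With the tool pointing down it reaches from about 0.4 to 0.85 m from the base axis. Payload 10.4 kg.
Tool frame: the origin (TCP) lies where the fingers leave the gripper's body, on its centre line; the fingertips stand 70 mm ahead of it and the grasp point (between the pads) lies r.grip_depth ahead of it (r.grip_depth is the distance from the TCP to the grasp point, in m); z points along the fingers, y is the direction in which the jaws open and shut (so a half turn about z gives the same grasp; the last joint's range is limited). The gripper opens to 87 mm and grips with 3 to 60 N. Pads are 19 mm wide; open, the fingers measure 117 mm over their backs; the gripper's body (75 mm by 190 mm) begins 51 mm behind the grasp point.
Start: joints at [-1.24, 0.332, -0.065, 1.46, 0.022, 1.35, -0.088], TCP at [0.217, 0.586, 0.292] pointing down, gripper open.
Joint ranges: [-2.6, 2.6], [-0.5, 2.12], [-1.47, 1.34], [0.16, 2.42], [-1.27, 4.41], [0.06, 2.06], [-2.6, 2.6]. Speed limits (rad/s): [2.22, 2.22, 2.79, 2.79, 3.14, 3.14, 3.14].

## Interface

Orientations are given as a unit quaternion [x, y, z, w].
In Python, from bench import monitor, viewer, workorder, nets, r gives the robot as it stands.
- The arm moves only by the tool drive_tool, never from a script. Its argument "plan" is a list of rows, each an object of numbers: "rx", "ry", "rz": the turn, a rotation vector about the tool's x, y, z in units of 360 degrees (1.0 is 360 degrees); "x", "y", "z": the shift along the tool's x, y, z in units of 1000 mm (1.0 is 1000 mm); "fingers": the opening, from 0 (shut) to 1 (fully open). In form: [{"rx": .., "ry": .., "rz": .., "x": .., "y": .., "z": .., "fingers": ..}, ...]. A call has 1 to 12 rows; each row is the pose to reach, as a shift and turn from the pose commanded when the call began, along the tool's axes at that moment, turning the shorter way round; what a row does not reach only later rows make up. A row lasts 1/8 s, in which the tool goes at most 62.5 mm and 10.7 degrees, less where a joint would pass 70% of its speed; a pose out of reach is approached as far as the arm can. A call with a number of a shift or a turn outside -1 to 1 is refused whole. A call with a gripper value outside its range is refused whole. The fingers move at their own pace and stop on an object; "squeeze" is the grip in N (left out, the last holds). Time passes only in rows, so rows that repeat a pose let the fingers close. It gives the time, the measured TCP pose, the force and the opening at its end, in the units of the state.
- monitor.read_state(): the state, without advancing time (a new reading comes with each control period).
- viewer.camera(name): name is "scene" or "side" or "wrist"; returns a dict with "color" (420x560x3 uint8, red, green, blue), "depth" (420x560 float32, m along the optical axis (not along the pixel's ray), 0 where there is no reading), "camera_matrix" (3x3 intrinsics, pixels), "xyz" and "rotation" of the camera in the world. Camera axes: x right, y down, z forward; pixel columns grow to the right and rows downward; lengths in m; the calibration is good to about 2 mm. A picture is of the moment at which its call begins.
- workorder.close_job(): hands the job in, once; it reports no verdict.
Trained networks look in the newest picture that a camera, given by its name, has taken for a name from the list of things; names that differ only in an ending like _2 or _b are one class to them, and where a whole thing is asked for, a point or a joint stands for the part that bears it (a point fixed in the world has none). Each returns a list of dicts, best first, with "confidence" (0 to 1); they miss things now and then, are a little off and sometimes report something else, mostly with a low value. They report only what shows in the picture. A call takes as long as a camera call. They do not tell look-alikes from the thing itself.
- nets.find_in(label, camera): "centre" ([x, y, z] in m, in world coordinates, good to about 4 mm: the middle of the surface that is visible of it).
- nets.regions_of(label, camera): "region" (420x560 bool, what is visible of it).
The state is a dict: "time": time; "joint_positions": joint angles; "joint_vel": joint speeds; "joint_torque": joint torques, N m; "ee_pos": TCP position; "eef_rot": TCP orientation; "ft_force": force on the tool from outside, world axes, zero at the start; "torque": the same for the moment, N m; "width": finger opening in m.
Only numpy, scipy, OpenCV 4.12 (cv2) and the standard library are available. Lean on these libraries where they do the work, as an engineer would, in place of code of your own. Each camera call takes 0.05 s, during which the arm holds its last target.

## Task

Put the loose brake mount on the test stand so that the brake can be tuned: set its foot on the bed at the open end, slide it along the fence under the clamp, bevelled edge to the clamp and pad towards the tire, until it is home against both the fence and the end stop. Then turn the leaning T-handle clockwise until it goes distinctly stiff and the mount is clamped tight, without forcing it, and let go. Leave the feeler gauge, footrest plate and torque wrench where they lie.

Things in the scene. Friction and masses are not known exactly. Their poses are not given: they have to be found in the camera images.
- stand: fixed brake test stand: grey steel bed plate 300 (x) x 220 (y) x 12 mm lying on the shelf. Origin at shelf height, straight below the mount's home place; x points across the bed to the tire section, y along the fence to the open end where the mount enters, z up. The bed spans x -150 to 150 and y -70 to 150 mm in this frame, its top at z 12
- home (a point): point on the bed's top where the mount's origin (mount_foot) belongs when the mount is home against fence and end stop; axes as the stand's; the home mount has its own axes along these. To enter, the mount stands 75 mm or more to +y of here (clear of the clamp foot) and slides in along -y
- fence (a point): top edge of the steel fence at its guiding face, x 45 mm, y 0 of the stand: the face looks to the stand's -x and runs from y -60 to 150 mm, 12 mm high above the bed
- end_stop (a point): top edge of the steel end stop at its face, y -40 mm, x 0 of the stand: the face looks to the stand's +y and runs from x -30 to 45 mm, 12 mm high above the bed
- bracket (a point): middle of the grey bracket that carries the clamp screw, on the bed's top at x -87 mm of the stand: foot x -118 to -74, y -30 to 30, a column above it and a leaning boss (32 mm dia.) up to 80 mm above the bed, its front edge at x -48 mm of the stand, 50 mm above the bed
- tread (a point): middle of the tread face of the upright tire section (black rubber, 35 mm wide along the stand's y, standing from z 43 to 187 mm, tread towards the stand's -x, on a steel upright behind it). The pad of a home mount is 10 mm short of it
- mount: the loose brake mount, 0.6 to 0.9 kg: aluminium foot plate 95 (x) x 80 (y) x 18 mm; far edge at x 45 mm square, near edge at x -50 mm bevelled; an upright steel web on it, 36 (x -15 to 21) x 10 (y) mm, top at z 135 mm; pad to +x, lever on the +y side. Origin on the foot's underside, 45 mm from the square edge and 40 mm from each end
- mount_foot (a point): the mount's origin, on the underside of its foot; axes as the mount's
- mount_grip (a point): where to hold the mount: a point inside the upright web, 110 mm above the foot's underside, 25 mm below the web's top, 3 mm to +x of the origin. The web is 10 mm thick along the mount's y; axes as the mount's; nothing else is within 50 mm to either side of it above z 65 mm at x below 40 mm
- bevel (a point): middle of the bevel on the mount's near edge (26 mm wide, along the whole 80 mm of the edge), at x -39, z 10.5 mm of the mount; the bevel rises 35 degrees from level towards +x, square to the clamp screw's axis when the mount is home
- pad (a point): centre of the front face of the grey rubber brake pad (22 mm dia.), at x 66, y 0, z 75 mm of the mount, facing +x
- lever_end (a point): end of the black grip (15 mm dia.) of the steel brake lever, at x 102, y 34, z 101 mm of the mount; the lever comes from its pivot at x 16, y 34, z 55 and stays off in this task
- clamp_foot: steel disc (22 mm dia.) at the lower end of the clamp screw, which moves along the screw's axis onto the middle of the bevel. Origin at the centre of its face, z along the axis outwards to the handle. At the start its face is 2.5 to 5.5 mm off the bevel of a home mount
- tscrew: clamp screw with T-handle, leaning 35 degrees from vertical, handle end to the stand's -x. Clockwise (seen from the handle end) advances screw, foot and handle 1.6 mm per radian. Runs at 0.08 N m; once the foot bears on the bevel this rises within half a radian; 0.35 to 0.5 N m turning (about 0.2 when held still) is tight, over 0.6 forced. It stays where left. Origin at the foot's face
- tbar (a point): centre of the T-handle's cross bar (dark steel, 90 mm long x 20 x 20 mm), on the screw's axis 125 mm from the foot's face; x along the bar, z along the axis outwards, away from the foot. Below the bar the screw is 14 mm dia., a collar right under it 20 mm; the bracket's boss begins about 50 mm below the bar's centre
- feeler_gauge: bystander: fanned brass feeler gauge set, about 100 x 45 x 12 mm, lying flat; origin at its middle
- footrest_plate: bystander: black plastic footrest plate 160 x 130 x 12 mm with a hinge lug at its near edge; origin at the centre of its underside
- torque_wrench: bystander: chrome torque wrench 335 mm long with black handle, lying along its x; origin near its middle, on the shelf
Not all that is in view belongs to the job. There is more than one size of the mount; the job needs the middle-sized.

How it is judged:
By the outcome, as a careful person would: the job done as asked, in the order asked, and still so for the second after the job is handed in, with the robot touching nothing.
It also fails if it takes over 70 s, if anything falls off the work surface, if the arm or the gripper's body presses on something with over 40 N, if the wrist force passes 120 N, or if a joint passes its speed limit or range.

## Working session

There is one attempt and no reset: what is moved stays moved. The work goes in short steps, Python scripts to look and compute and a tool call to move; the robot and the scene stay as the last step left them, time stands still between calls to the robot, and variables do not carry over. Pictures are saved under pics/ and viewed, and the job is handed in when it is done.

Besides the shell and the picture viewer there is one more tool, called as name(argument=value, ...) on one line, values as JSON. drive_tool: Moves the arm, as the interface text tells. Its arguments: {"type":"object","properties":{"plan":{"type":"array","items":{"type":"object","properties":{"rx":{"type":"number","minimum":-1,"maximum":1},"ry":{"type":"number","minimum":-1,"maximum":1},"rz":{"type":"number","minimum":-1,"maximum":1},"x":{"type":"number","minimum":-1,"maximum":1},"y":{"type":"number","minimum":-1,"maximum":1},"z":{"type":"number","minimum":-1,"maximum":1},"fingers":{"type":"number"}}}},"squeeze":{"type":"number"}},"required":["plan"]}

```bash
ls; mkdir -p pics; cat > h.py <<'E'
import numpy as np, cv2
from bench import monitor, viewer, workorder, nets, r
from scipy.spatial.transform import Rotation as R
def shot(name,fn):
    c=viewer.camera(name); cv2.imwrite('pics/'+fn,c['color'][:,:,::-1]); np.savez('pics/'+fn[:-4]+'.npz',**c); return c
def cloud(c):
    K=np.array(c['camera_matrix']);d=c['depth'];v,u=np.mgrid[0:d.shape[0],0:d.shape[1]]
    p=np.stack([(u-K[0,2])/K[0,0]*d,(v-K[1,2])/K[1,1]*d,d],-1)
    return p@np.array(c['rotation']).T+np.array(c['xyz'])
def proj(c,P):
    K=np.array(c['camera_matrix']);q=(np.atleast_2d(P)-np.array(c['xyz']))@np.array(c['rotation']);q=q@K.T
    return q[:,:2]/q[:,2:]
E
python3 - <<'E'
from h import *
s=monitor.read_state(); print(s, r.grip_depth)
for n in ['scene','side']:
    c=shot(n,n+'0.png'); print(n,c['xyz'],c['rotation'])
    for l in ['mount','stand','mount_grip','bevel','pad','lever_end','fence','end_stop','bracket','tread','clamp_foot','tbar','tscrew','feeler_gauge','footrest_plate','torque_wrench','home']:
        print(l,[(np.round(f['centre'],3),round(f['confidence'],2),proj(c,f['centre'])[0].round()) for f in nets.find_in(l,n)])
E
```

```text
pics
{'time': 0.0, 'joint_positions': array([-1.23964202,  0.33289596, -0.06470706,  1.46094366,  0.02158898,
        1.34993314, -0.08849006]), 'joint_vel': array([-0.00066742, -0.00041825, -0.00016932,  0.00091059,  0.00028718,
       -0.00063288, -0.00019647]), 'joint_torque': array([-1.61972890e-03, -6.23236012e+01,  2.37074535e-02, -3.89911258e+01,
       -6.13396545e-02,  3.94706300e-02,  9.69849975e-05]), 'ee_pos': array([0.21640569, 0.58602032, 0.29143774]), 'eef_rot': array([ 1.75938923e-01,  9.84400805e-01, -7.35388307e-04, -1.02522952e-04]), 'ft_force': array([ 0.11576815,  0.68425501, -0.27877723]), 'torque': array([ 0.02674419,  0.02788818, -0.03357692]), 'width': 0.08694488921136043} 0.051
scene [1.19845653 0.71342709 1.2629616 ] [ 0.31761241  0.88257294 -0.32724897 -0.11443546]Traceback (most recent call last):
  File "<stdin>", line 6, in <module>
  File "h.py", line 11, in proj
    K=np.array(c['camera_matrix']);q=(np.atleast_2d(P)-np.array(c['xyz']))@np.array(c['rotation']);q=q@K.T
                                     ~~~~~~~~~~~~~~~~~~~~~~~~~~~~~~~~~~~~~^~~~~~~~~~~~~~~~~~~~~~~~
ValueError: matmul: Input operand 1 has a mismatch in its core dimension 0, with gufunc signature (n?,k),(k,m?)->(n?,m?) (size 4 is different from 3)
```

Rotation is a quaternion; fix.

```bash
sed -i "s/np.array(c\['rotation'\])/R.from_quat(c['rotation']).as_matrix()/g" h.py
python3 - <<'E'
from h import *
for n in ['scene','side','wrist']:
    c=shot(n,n+'0.png'); print(n,c['xyz'],c['rotation'])
    for l in ['mount','stand','mount_grip','bevel','pad','lever_end','fence','end_stop','bracket','tread','clamp_foot','tbar','tscrew','feeler_gauge','footrest_plate','torque_wrench','home']:
        print(l,[(np.round(f['centre'],3),round(f['confidence'],2),proj(c,f['centre'])[0].round()) for f in nets.find_in(l,n)])
print(monitor.read_state()['time'])
E
```

```text
scene [1.19845653 0.71342709 1.2629616 ] [ 0.31761241  0.88257294 -0.32724897 -0.11443546]
mount [(array([0.608, 0.48 , 0.028]), 0.93, array([397., 355.])), (array([0.396, 0.095, 0.041]), 0.92, array([350., 224.])), (array([0.5  , 0.255, 0.052]), 0.8, array([364., 272.]))]
stand [(array([0.695, 0.016, 0.013]), 0.98, array([261., 263.]))]
mount_grip [(array([0.499, 0.255, 0.05 ]), 0.91, array([365., 272.])), (array([0.605, 0.479, 0.02 ]), 0.85, array([396., 355.])), (array([0.397, 0.1  , 0.034]), 0.72, array([351., 227.])), (array([ 0.586, -0.01 ,  0.131]), 0.61, array([283., 216.]))]
bevel [(array([0.399, 0.097, 0.041]), 0.94, array([350., 225.])), (array([0.497, 0.255, 0.047]), 0.9, array([365., 273.])), (array([0.606, 0.482, 0.021]), 0.82, array([397., 356.]))]
pad [(array([0.397, 0.095, 0.037]), 0.82, array([350., 225.])), (array([0.607, 0.481, 0.026]), 0.78, array([397., 355.])), (array([0.496, 0.253, 0.047]), 0.68, array([365., 272.])), (array([ 0.586, -0.01 ,  0.128]), 0.2, array([284., 216.]))]
lever_end [(array([0.608, 0.481, 0.024]), 0.91, array([397., 355.])), (array([0.399
[... 2913 characters left out ...]
(array([ 0.577, -0.006,  0.137]), 0.52, array([277., 212.]))]
feeler_gauge [(array([0.707, 0.278, 0.01 ]), 0.87, array([217., 330.]))]
footrest_plate [(array([ 0.488, -0.524,  0.012]), 0.65, array([305., 145.])), (array([ 0.573, -0.007,  0.134]), 0.45, array([278., 212.]))]
torque_wrench [(array([ 0.615, -0.369,  0.022]), 0.71, array([269., 166.]))]
home [(array([0.688, 0.015, 0.008]), 0.64, array([237., 249.]))]
wrist [0.14709014 0.61332418 0.38599836] [0.81253599 0.56677277 0.07832642 0.11143995]
mount []
stand []
mount_grip []
bevel []
pad []
lever_end []
fence []
end_stop []
bracket []
tread []
clamp_foot []
tbar []
tscrew []
feeler_gauge []
footrest_plate []
torque_wrench []
home []
2.8
```

View pics/scene0.png

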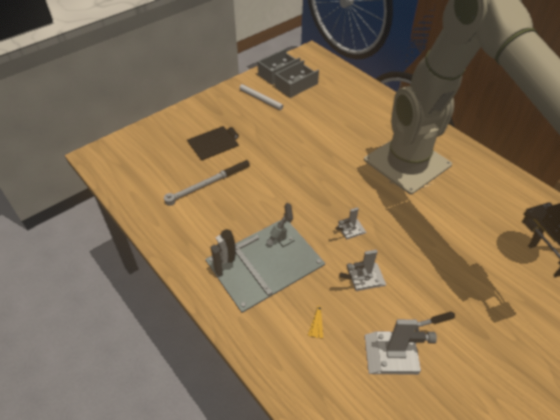

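View pics/side0.png

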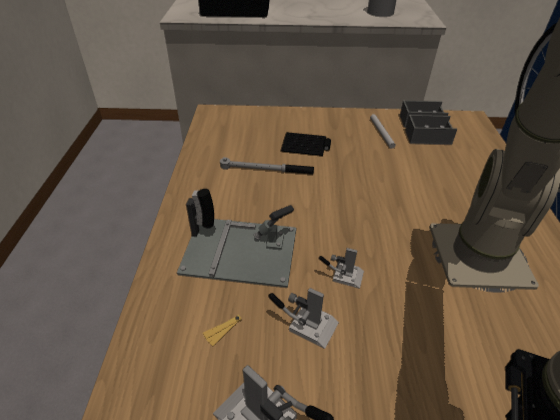

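View pics/wrist0.png

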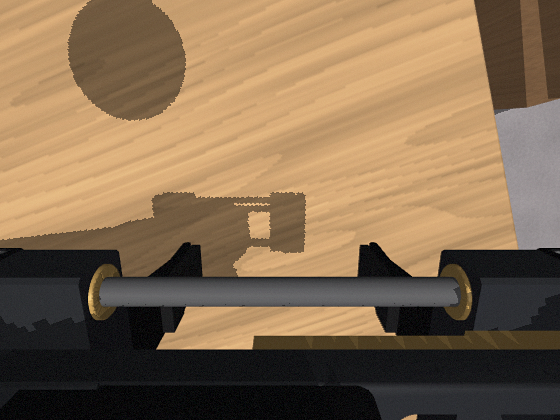

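Three mounts: large at scene (397,355), middle at (365,272), small at (350,225). The middle one fits; I'll confirm by its size in the depth and an enlarged crop.

```bash
python3 - <<'E'
from h import *
ims=[]
for n,(u,v) in dict(scene=(365,265),side=(310,315)).items():
    c=dict(np.load(f'pics/{n}0.npz')); P=cloud(c)
    im=c['color'][v-50:v+50,u-65:u+65,::-1]; ims.append(cv2.resize(im,None,fx=3,fy=4.0*0.75,interpolation=cv2.INTER_CUBIC))
    for nm,ctr,rad in [('small',(0.39,.098),.075),('mid',(.495,.258),.1),('large',(.6,.475),.13)]:
        Q=P.reshape(-1,3);Q=Q[np.hypot(Q[:,0]-ctr[0],Q[:,1]-ctr[1])<rad];Q=Q[Q[:,2]>.006]
        print(n,nm,len(Q),'zmax',np.percentile(Q[:,2],[99,99.9]).round(3))
        h,_=np.histogram(Q[:,2],np.arange(0.006,.03,.002)); print(h)
        F=Q[(Q[:,2]>.012)&(Q[:,2]<.023)]
        print(cv2.minAreaRect((F[:,:2]*1000).astype(np.float32)))
        T=Q[Q[:,2]>Q[:,2].max()-.008]; print('top',T.mean(0).round(4),len(T),cv2.minAreaRect((T[:,:2]*1000).astype(np.float32)))
    Q=P.reshape(-1,3);Q=Q[(abs(Q[:,0]-.69)<.22)&(abs(Q[:,1]-.015)<.2)]
    B=Q[(Q[:,2]>.008)&(Q[:,2]<.016)]; print('bed',len(B),np.median(B[:,2]),cv2.minAreaRect((B[:,:2]*1000).astype(np.float32)))
    T=Q[(Q[:,2]>.1)]; print('hi',T.min(0),T.max(0))
cv2.imwrite('pics/crop0.png',np.hstack(ims))
E
```

```text
scene small 443 zmax [0.104 0.106]
[24 38 44 27 19 14  9  1  0  2  2]
((391.26220703125, 93.68378448486328), (56.40568542480469, 58.82865905761719), 72.18636322021484)
top [0.3876 0.0914 0.1027] 20 ((387.6316223144531, 90.8225326538086), (9.695039749145508, 25.248064041137695), 74.28076934814453)
scene mid 969 zmax [0.135 0.138]
[24 40 36 63 68 64 66 24 10 14  6]
((488.64007568359375, 256.02880859375), (68.64725494384766, 86.38330841064453), 61.96858596801758)
top [0.4837 0.2493 0.1335] 34 ((484.441650390625, 248.5367431640625), (11.076272964477539, 35.7779655456543), 68.4087905883789)
scene large 2745 zmax [0.186 0.188]
[ 50  59  60  66  76  87 121 244 277 225  96]
((604.7469482421875, 466.376953125), (112.36674499511719, 125.6691665649414), 49.80029296875)
top [0.6021 0.4688 0.184 ] 103 ((601.6649169921875, 468.7358703613281), (13.795066833496094, 50.2202033996582), 50.47259521484375)
bed 3650 0.01109056960828858 ((697.1636962890625, 18.897216796875), (299.09515380859375, 473.4857482910156), 77.64138793945312)
hi [ 0.53140231 -0.05793814  0.10040902] [0.82703744 0.02540026 0.178727
[... 445 characters left out ...]
211425781, 85.15141296386719), 64.67537689208984)
top [0.4827 0.2516 0.1334] 76 ((482.7906494140625, 250.8038787841797), (12.015176773071289, 34.91267776489258), 64.82553100585938)
side large 2830 zmax [0.187 0.188]
[ 46  39  38  42  40  40  38  53 168 209  70]
((602.1256103515625, 446.00927734375), (160.47625732421875, 65.54314422607422), 3.465543508529663)
top [0.5986 0.4719 0.1855] 235 ((598.8782348632812, 470.8200378417969), (14.288346290588379, 48.428070068359375), 48.91571044921875)
bed 4860 0.011316472460401628 ((661.3460693359375, 52.15172576904297), (290.9053039550781, 346.51861572265625), 84.30425262451172)
hi [ 0.53257364 -0.05399629  0.10019011] [0.82430433 0.02778922 0.17720561]
```

View pics/crop0.png

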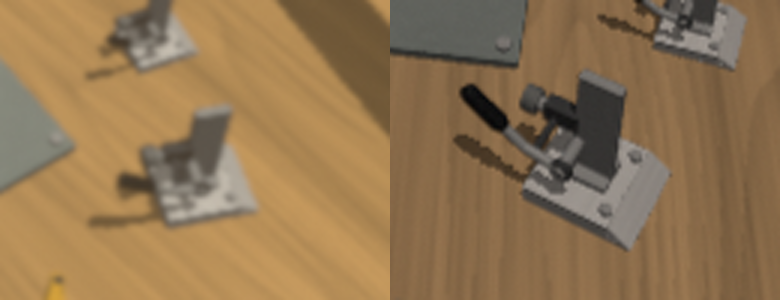

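The middle mount at scene (365,272)/side (310,315) is confirmed: web 36x11 mm and top 135 mm (others 105 and 187). Yaw is about -25°, bevel to the robot. Now the rough stand pose and wrist-camera geometry.

```bash
cat > fit.py <<'E'
from h import *
from scipy.optimize import minimize
def fitstand(cs,x0):
    D=[]
    for c in cs:
        P=cloud(c).reshape(-1,3);col=c['color'].reshape(-1,3).astype(float)
        m=(c['depth'].ravel()>0)&(np.hypot(P[:,0]-x0[0],P[:,1]-x0[1])<.26)&(P[:,2]<.017)&(P[:,2]>-.01)
        P=P[m];col=col[m]; sat=(col.max(1)-col.min(1))/(col.max(1)+1)
        D.append(np.c_[P,sat])
    D=np.vstack(D)
    bed=(D[:,3]<.3)&(D[:,2]>.008); shelf=(D[:,3]>.4)&(D[:,2]<.006)
    def cost(p):
        cth,sth=np.cos(p[2]),np.sin(p[2]); dx,dy=D[:,0]-p[0],D[:,1]-p[1]
        X=cth*dx+sth*dy;Y=-sth*dx+cth*dy
        sd=np.maximum(abs(X)-.15,abs(Y-.04)-.11)
        k=.0015
        s=1/(1+np.exp(-np.clip(sd/k,-50,50)))
        return s[bed].sum()+(1-s[shelf]).sum()
    best=None
    for y in np.radians([-30,-20,-10,0,10,20,30]):
        o=minimize(cost,[x0[0],x0[1]-.04,y],method='Nelder-Mead',options=dict(xatol=1e-5,fatol=1e-4,initial_simplex=np.array([[x0[0],x0[1]-.04,y],[x0[0]+.03,x0[1]-.04,y],[x0[0],x0[1]-.01,y],[x0[0],x0[1]-.04,y+.15]])))
        if best is None or o.fun<best.fun: best=o
    return best.x,best.fun,bed.sum(),shelf.sum()
E
python3 - <<'E'
from fit import *
cs=[dict(np.load(f'pics/{n}0.npz')) for n in ('scene','side')]
for k in ([cs[0]],[cs[1]],cs):
    x,f,a,b=fitstand(k,(.695,.015)); print(x.round(4),np.degrees(x[2]),f,a,b)
s=monitor.read_state(); c=dict(np.load('pics/wrist0.npz'))
Rt=R.from_quat(s['eef_rot']); Rc=R.from_quat(c['rotation'])
print('cam in tool',Rt.inv().apply(c['xyz']-s['ee_pos']),'\n',(Rt.inv()*Rc).as_matrix().round(3),c['camera_matrix'])
print(Rt.as_matrix().round(3))
E
```

```text
[ 0.6762 -0.0269 -0.1029] -5.893747786479866 166.12787151886656 3697 12209
[ 0.677  -0.0243 -0.1013] -5.806801659202477 215.09819402234277 4907 12221
[ 0.6766 -0.0255 -0.1036] -5.933461191353574 397.30668209207806 8604 24430
cam in tool [ 0.07449469  0.00128164 -0.09374402] 
 [[ 0.001 -0.963 -0.27 ]
 [ 1.     0.001  0.001]
 [-0.001 -0.27   0.963]] [[317.89728641   0.         279.60521834]
 [  0.         317.89728641 211.4158803 ]
 [  0.           0.           1.        ]]
[[-0.938  0.346 -0.   ]
 [ 0.346  0.938  0.   ]
 [ 0.     0.    -1.   ]]
```

drive_tool(plan=[{"x": -0.36,"y": -0.21,"z": -0.01},{"x": -0.36,"y": -0.21,"z": -0.01},{"x": -0.36,"y": -0.21,"z": -0.01},{"x": -0.36,"y": -0.21,"z": -0.01},{"x": -0.36,"y": -0.21,"z": -0.01},{"x": -0.36,"y": -0.21,"z": -0.01},{"x": -0.36,"y": -0.21,"z": -0.01},{"x": -0.36,"y": -0.21,"z": -0.01},{"x": -0.36,"y": -0.21,"z": -0.01}])

```text
validation failed for argument at $.pl...
```

drive_tool(plan=[{"rx": 0,"ry": 0,"rz": 0,"x": -0.36,"y": -0.21,"z": -0.01,"fingers": 1}])

```text
time: 2.92
ee_pos: [0.2527, 0.5402, 0.293]
eef_rot: [0.172, 0.985, 0.0, -0.001]
ft_force: [1.6, -0.2, 0.3]
width: 0.0868
```

drive_tool(plan=[{"rx": 0,"ry": 0,"rz": 0,"x": -0.67,"y": -0.386,"z": -0.017,"fingers": 1},{"rx": 0,"ry": 0,"rz": 0,"x": -0.67,"y": -0.386,"z": -0.017,"fingers": 1},{"rx": 0,"ry": 0,"rz": 0,"x": -0.67,"y": -0.386,"z": -0.017,"fingers": 1},{"rx": 0,"ry": 0,"rz": 0,"x": -0.67,"y": -0.386,"z": -0.017,"fingers": 1},{"rx": 0,"ry": 0,"rz": 0,"x": -0.67,"y": -0.386,"z": -0.017,"fingers": 1},{"rx": 0,"ry": 0,"rz": 0,"x": -0.67,"y": -0.386,"z": -0.017,"fingers": 1}])

```text
time: 3.68
ee_pos: [0.4972, 0.2483, 0.3024]
eef_rot: [0.176, 0.984, 0.0, 0.0]
ft_force: [-0.1, 0.9, -0.4]
width: 0.0872
```

```bash
python3 - <<'E'
from h import *
s=monitor.read_state();print(s['time'],s['ee_pos'],s['eef_rot'],s['joint_positions'])
c=shot('wrist','w1.png')
E
```

```text
3.675 [0.49719734 0.24827301 0.30240066] [1.75894040e-01 9.84408987e-01 3.98721565e-04 2.71536170e-04] [-0.73618498  0.16949536  0.21613588  1.64567223 -0.03753128  1.32952991
  0.70305342]
```

View pics/w1.png

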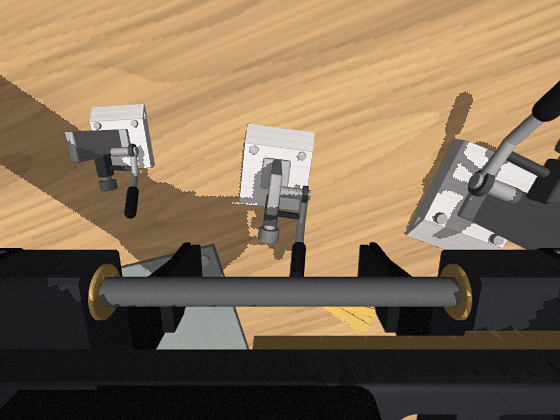

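Wrist view shows the small mount at (120,140), the middle one at (275,190) and the large one at (470,190). Use the foot and web of the middle one for its pose, then go on over the stand.

```bash
python3 - <<'E'
from h import *
c=dict(np.load('pics/w1.npz'));P=cloud(c)
Q=P[100:240,225:325].reshape(-1,3)
T=Q[(Q[:,2]>.12)];print('web top',len(T),T.mean(0),np.median(T[:,2]),cv2.minAreaRect((T[:,:2]*1000).astype(np.float32)))
F=Q[(Q[:,2]>.0145)&(Q[:,2]<.022)&(np.hypot(Q[:,0]-.485,Q[:,1]-.255)<.08)]
print('foot',len(F),np.median(F[:,2]),cv2.minAreaRect((F[:,:2]*1000).astype(np.float32)))
F=Q[(Q[:,2]>.006)&(Q[:,2]<.022)&(np.hypot(Q[:,0]-.485,Q[:,1]-.255)<.08)]
print('foot all',len(F),cv2.minAreaRect((F[:,:2]*1000).astype(np.float32)))
E
```

```text
web top 563 [0.47538264 0.25328035 0.15772092] 0.1360680766642729 ((462.9912414550781, 260.038330078125), (9.955170631408691, 76.67784118652344), 62.50531768798828)
foot 2979 0.019107443841281435 ((481.7161865234375, 250.43919372558594), (80.15599060058594, 83.14318084716797), 62.779972076416016)
foot all 3697 ((476.4820251464844, 253.10824584960938), (80.09715270996094, 95.06260681152344), 62.6585693359375)
```

drive_tool(plan=[{"rx": 0,"ry": 0,"rz": 0,"x": -0.36,"y": -0.19,"z": -0.008,"fingers": 1},{"rx": 0,"ry": 0,"rz": 0,"x": -0.36,"y": -0.19,"z": -0.008,"fingers": 1},{"rx": 0,"ry": 0,"rz": 0,"x": -0.36,"y": -0.19,"z": -0.008,"fingers": 1},{"rx": 0,"ry": 0,"rz": 0,"x": -0.36,"y": -0.19,"z": -0.008,"fingers": 1},{"rx": 0,"ry": 0,"rz": 0,"x": -0.36,"y": -0.19,"z": -0.008,"fingers": 1},{"rx": 0,"ry": 0,"rz": 0,"x": -0.36,"y": -0.19,"z": -0.008,"fingers": 1},{"rx": 0,"ry": 0,"rz": 0,"x": -0.36,"y": -0.19,"z": -0.008,"fingers": 1},{"rx": 0,"ry": 0,"rz": 0,"x": -0.36,"y": -0.19,"z": -0.008,"fingers": 1},{"rx": 0,"ry": 0,"rz": 0,"x": -0.36,"y": -0.19,"z": -0.008,"fingers": 1}])

```text
time: 4.85
ee_pos: [0.7679, -0.0519, 0.3098]
eef_rot: [0.176, 0.984, 0.0, -0.0]
ft_force: [0.2, 0.6, 0.3]
width: 0.087
```

```bash
python3 - <<'E'
from fit import *
s=monitor.read_state();print(s['time'],s['ee_pos'],s['eef_rot'],s['joint_positions'],s['joint_vel'])
c=shot('wrist','w2.png')
x,f,a,b=fitstand([c],(.68,.015)); print(x.round(4),np.degrees(x[2]),f,a,b)
E
```

```text
4.85 [ 0.76789346 -0.05194811  0.30977502] [ 1.75641807e-01  9.84454039e-01  3.91904126e-04 -2.15171440e-04] [-0.18820871  0.69071804  0.38732364  0.95474796 -0.24398856  1.5350958
  1.34309278] [-0.01898786 -0.01701713 -0.00388475  0.01065578  0.00347781 -0.00176042
  0.00187331]
[ 0.6771 -0.0238 -0.0985] -5.643193167679173 456.5142593580056 33619 58190
```

View pics/w2.png

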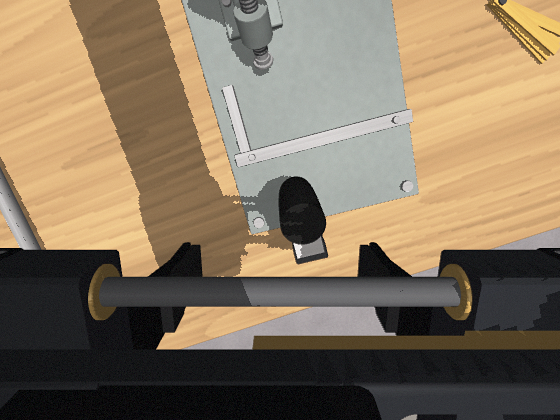

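The view is good: fence from (240,160) to (410,117), end stop at (235,120), clamp foot at (262,62). Measure the fence and stop faces directly.

```bash
python3 - <<'E'
from h import *
c=dict(np.load('pics/w2.npz'));P=cloud(c)
sx,sy,yaw=.6771,-.0238,-.0985
C,S=np.cos(yaw),np.sin(yaw)
Q=P[:250].reshape(-1,3); X=C*(Q[:,0]-sx)+S*(Q[:,1]-sy);Y=-S*(Q[:,0]-sx)+C*(Q[:,1]-sy);Z=Q[:,2]
b=(abs(X)<.1)&(abs(Y-.04)<.1)&(Z<.016)&(Z>.008);print('bed z',np.median(Z[b]))
t=(Z>.020)&(Z<.029)
xs=[];ys=[]
for y in np.arange(-.03,.145,.005):
    m=t&(abs(Y-y)<.0025)&(abs(X-.05)<.02)
    if m.sum()>5: xs.append(np.percentile(X[m],[3,97]));ys.append(y)
xs=np.array(xs);print('fence',np.round(xs*1000,1).tolist()); print(np.polyfit(ys,xs[:,0],1),np.polyfit(ys,xs[:,1],1))
r_=[];q_=[]
for x in np.arange(-.026,.036,.005):
    m=t&(abs(X-x)<.0025)&(abs(Y+.045)<.02)
    if m.sum()>5: r_.append(np.percentile(Y[m],[3,97]));q_.append(x)
r_=np.array(r_);print('stop',np.round(r_*1000,1).tolist()); print(np.polyfit(q_,r_[:,1],1))
# tire face
m=(Z>.06)&(Z<.18)&(X>.05)&(X<.12)&(abs(Y)<.015);print('tread xmin',np.percentile(X[m],[1,5,20]), 'tire y', np.percentile(Y[(Z>.1)&(X>.05)],[2,98]))
E
```

```text
bed z 0.013317341291535278
fence [[43.7, 57.7], [43.7, 57.9], [43.7, 57.6], [43.7, 57.6], [43.8, 57.7], [43.5, 57.7], [43.5, 57.8], [43.7, 57.9], [43.8, 57.5], [43.8, 57.7], [43.9, 57.6], [43.8, 57.7], [43.8, 57.9], [43.8, 57.9], [43.9, 57.8], [44.0, 57.8], [43.8, 57.8], [43.6, 57.8], [43.9, 57.9], [43.8, 58.0], [43.8, 57.9], [43.9, 58.0], [43.9, 57.9], [44.0, 57.9], [44.0, 58.1], [43.9, 58.2], [43.9, 57.9], [43.8, 58.0], [43.9, 57.8], [44.1, 57.9], [44.2, 58.0], [44.0, 58.0], [43.9, 58.3], [43.9, 58.4], [43.9, 58.1]]
[0.00183946 0.04373922] [0.00282739 0.05772489]
stop [[-51.1, -40.1], [-51.4, -40.1], [-51.5, -40.1], [-51.3, -40.2], [-51.3, -40.1], [-51.6, -40.0], [-51.1, -40.2], [-51.3, -40.2], [-51.5, -40.2], [-51.6, -40.2], [-51.5, -40.1], [-51.2, -40.3], [-51.6, -40.2]]
[-0.00199161 -0.04015296]
tread xmin [0.07464884 0.07562851 0.07911459] tire y [-0.0616826   0.03503578]
```

```bash
cat >> h.py <<'E'
ST=dict(p=np.array([.6763,-.0245,0.]),yaw=-.1005)
def st(x,y,z): # stand frame (m) -> world
    C,S=np.cos(ST['yaw']),np.sin(ST['yaw']); return np.array([ST['p'][0]+C*x-S*y,ST['p'][1]+S*x+C*y,z])
def down(yaw): # tool z down, tool y at world dir (-sin yaw,cos yaw)
    y=np.array([-np.sin(yaw),np.cos(yaw),0]);z=np.array([0,0,-1.]);return R.from_matrix(np.c_[np.cross(y,z),y,z])
def go(p,Rw,p0=None,R0=None):
    s=monitor.read_state()
    if p0 is None:p0=s['ee_pos']
    if R0 is None:R0=R.from_quat(s['eef_rot'])
    d=R0.inv().apply(np.array(p)-p0); w=(R0.inv()*Rw).as_rotvec()/(2*np.pi)
    print('row xyz',d.round(4),'r',w.round(4),'dist',np.linalg.norm(d),'rows',max(np.linalg.norm(d)/.0625,np.linalg.norm(w)*360/10.7))
E
python3 - <<'E'
from h import *
go([.4814,.2506,.261],down(np.radians(-27.3)))
print(st(.003,.085,0), st(.003,0,0))
E
```

```text
row xyz [0.373  0.1846 0.0495] r [ 0.0002 -0.      0.0198] dist 0.41908845062337113 rows 6.705415209973938
[0.68781299 0.05977011 0.        ] [ 0.67928486 -0.02480099  0.        ]
```

drive_tool(plan=[{"rx": 0,"ry": 0,"rz": 0.0198,"x": 0.373,"y": 0.1846,"z": 0.03,"fingers": 0.6},{"rx": 0,"ry": 0,"rz": 0.0198,"x": 0.373,"y": 0.1846,"z": 0.03,"fingers": 0.6},{"rx": 0,"ry": 0,"rz": 0.0198,"x": 0.373,"y": 0.1846,"z": 0.03,"fingers": 0.6},{"rx": 0,"ry": 0,"rz": 0.0198,"x": 0.373,"y": 0.1846,"z": 0.03,"fingers": 0.6},{"rx": 0,"ry": 0,"rz": 0.0198,"x": 0.373,"y": 0.1846,"z": 0.03,"fingers": 0.6},{"rx": 0,"ry": 0,"rz": 0.0198,"x": 0.373,"y": 0.1846,"z": 0.03,"fingers": 0.6},{"rx": 0,"ry": 0,"rz": 0.0198,"x": 0.373,"y": 0.1846,"z": 0.0495,"fingers": 0.6},{"rx": 0,"ry": 0,"rz": 0.0198,"x": 0.373,"y": 0.1846,"z": 0.0495,"fingers": 0.6},{"rx": 0,"ry": 0,"rz": 0.0198,"x": 0.373,"y": 0.1846,"z": 0.0495,"fingers": 0.6},{"rx": 0,"ry": 0,"rz": 0.0198,"x": 0.373,"y": 0.1846,"z": 0.0495,"fingers": 0.6}])

```text
time: 6.15
ee_pos: [0.4828, 0.2487, 0.2612]
eef_rot: [0.237, 0.971, 0.0, 0.0]
ft_force: [0.4, -0.2, -0.8]
width: 0.0521
```

```bash
python3 - <<'E'
from h import *
c=shot('wrist','w3.png')
go([.4814,.2506,.161],down(np.radians(-27.3)))
P=cloud(c)
g=np.array([.4814,.2506])
Q=P.reshape(-1,3); T=Q[(Q[:,2]>.13)&(Q[:,2]<.139)&(np.hypot(Q[:,0]-g[0],Q[:,1]-g[1])<.03)]
print(len(T),cv2.minAreaRect((T[:,:2]*1000).astype(np.float32)))
E
```

```text
row xyz [0.0022 0.001  0.1   ] r [ 0.0001  0.0001 -0.0005] dist 0.10007431306927085 rows 1.6011890091083336
668 ((480.9163818359375, 250.5011749267578), (9.64380168914795, 36.07415771484375), 62.66583251953125)
```

View pics/w3.png

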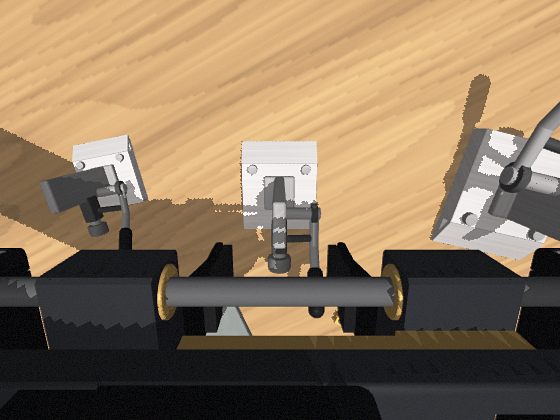

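Web top is measured at (0.481, 0.2505), which agrees. Descend and grip.

drive_tool(plan=[{"rx": 0,"ry": 0,"rz": -0.0005,"x": 0.002,"y": 0.001,"z": 0.05,"fingers": 0.6},{"rx": 0,"ry": 0,"rz": -0.0005,"x": 0.002,"y": 0.001,"z": 0.1,"fingers": 0.6},{"rx": 0,"ry": 0,"rz": -0.0005,"x": 0.002,"y": 0.001,"z": 0.1,"fingers": 0.6},{"rx": 0,"ry": 0,"rz": -0.0005,"x": 0.002,"y": 0.001,"z": 0.1,"fingers": 0.6},{"rx": 0,"ry": 0,"rz": -0.0005,"x": 0.002,"y": 0.001,"z": 0.1,"fingers": 0},{"rx": 0,"ry": 0,"rz": -0.0005,"x": 0.002,"y": 0.001,"z": 0.1,"fingers": 0},{"rx": 0,"ry": 0,"rz": -0.0005,"x": 0.002,"y": 0.001,"z": 0.1,"fingers": 0},{"rx": 0,"ry": 0,"rz": -0.0005,"x": 0.002,"y": 0.001,"z": 0.1,"fingers": 0},{"rx": 0,"ry": 0,"rz": -0.0005,"x": 0.002,"y": 0.001,"z": 0.1,"fingers": 0},{"rx": 0,"ry": 0,"rz": -0.0005,"x": 0.002,"y": 0.001,"z": 0.1,"fingers": 0},{"rx": 0,"ry": 0,"rz": -0.0005,"x": 0.002,"y": 0.001,"z": 0.06,"fingers": 0},{"rx": 0,"ry": 0,"rz": -0.0005,"x": 0.002,"y": 0.001,"z": 0.04,"fingers": 0}], squeeze=50)

```text
time: 7.7
ee_pos: [0.4807, 0.2512, 0.2213]
eef_rot: [0.235, 0.972, 0.0, 0.0]
ft_force: [0.1, -0.3, -7.0]
width: 0.0099
```

```bash
python3 - <<'E'
from h import *
s=monitor.read_state();print(s['time'],s['ee_pos'],s['ft_force'],s['torque'],s['width'],s['joint_positions'])
c=shot('wrist','w4.png');c=shot('side','s4.png')
p=st(.002,.09,.228);go(p,down(ST['yaw']))
E
```

```text
7.7 [0.48071635 0.25122932 0.22130667] [ 0.12106747 -0.34246903 -6.95032161] [ 0.0743786  -0.01452231  0.03140596] 0.009869446521228528 [-0.80767361  0.20131073  0.27298156  1.78781705 -0.05892737  1.16026609
  0.57931733]
row xyz [-0.2686 -0.0718 -0.006 ] r [ 0.0004  0.0002 -0.0596] dist 0.2781331237052803 rows 4.450129979284485
```

View pics/w4.png

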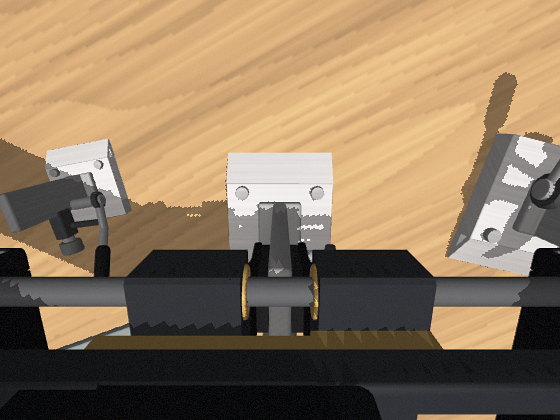

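View pics/s4.png

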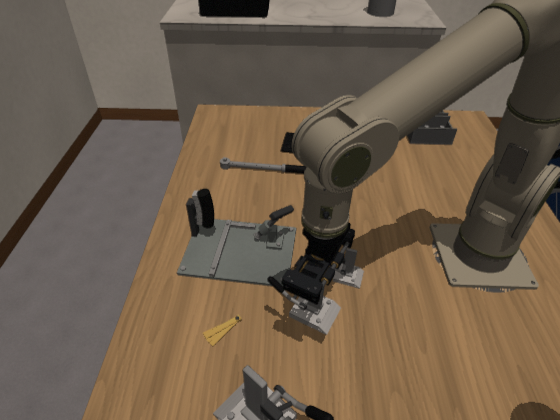

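Held level at 0.7 kg. Carry it over the open end.

drive_tool(plan=[{"rx": 0,"ry": 0,"rz": -0.0596,"x": -0.267,"y": -0.072,"z": -0.006,"fingers": 0},{"rx": 0,"ry": 0,"rz": -0.0596,"x": -0.267,"y": -0.072,"z": -0.006,"fingers": 0},{"rx": 0,"ry": 0,"rz": -0.0596,"x": -0.267,"y": -0.072,"z": -0.006,"fingers": 0},{"rx": 0,"ry": 0,"rz": -0.0596,"x": -0.267,"y": -0.072,"z": -0.006,"fingers": 0},{"rx": 0,"ry": 0,"rz": -0.0596,"x": -0.267,"y": -0.072,"z": -0.006,"fingers": 0},{"rx": 0,"ry": 0,"rz": -0.0596,"x": -0.267,"y": -0.072,"z": -0.006,"fingers": 0},{"rx": 0,"ry": 0,"rz": -0.0596,"x": -0.267,"y": -0.072,"z": -0.006,"fingers": 0},{"rx": 0,"ry": 0,"rz": -0.0596,"x": -0.267,"y": -0.072,"z": -0.006,"fingers": 0}])

```text
time: 8.8
ee_pos: [0.6845, 0.0666, 0.2255]
eef_rot: [0.049, 0.999, 0.0, -0.001]
ft_force: [-0.4, 0.3, -7.9]
width: 0.0096
```

```bash
python3 - <<'E'
from h import *
s=monitor.read_state();print(s['time'],s['ee_pos'],s['ft_force'],s['torque'],s['joint_positions'])
c=shot('wrist','w5.png');c=shot('side','s5.png');shot('scene','c5.png')
p=st(.000,.09,.176);go(p,down(ST['yaw']))
E
```

```text
8.8 [0.68447463 0.06655086 0.22552247] [-0.43978601  0.30087119 -7.88729888] [ 0.03785402  0.05205093 -0.03779775] [-0.40809015  0.52341974  0.35422539  1.3757487  -0.18309467  1.27600242
  1.42800633]
row xyz [-0.0005 -0.0009  0.0505] r [ 0.0001 -0.      0.0002] dist 0.05048759858813308 rows 0.8078015774101293
```

View pics/w5.png

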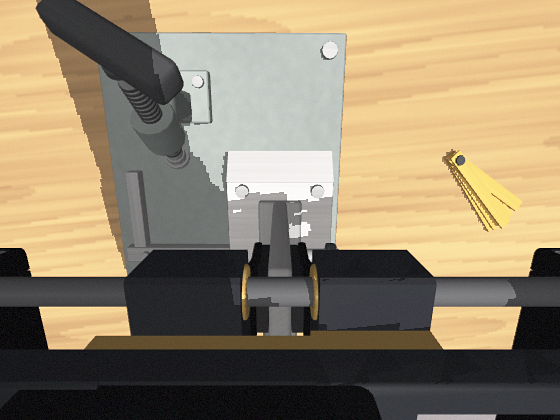

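View pics/c5.png

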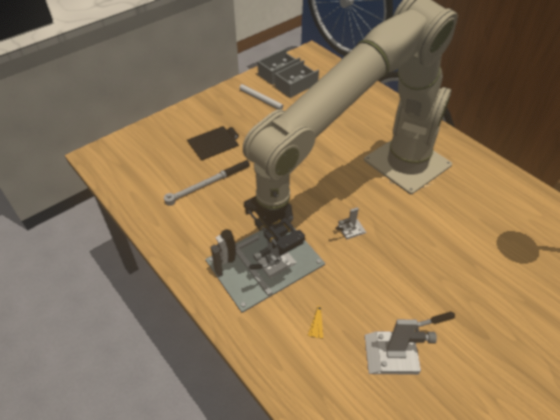

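```bash
python3 - <<'E'
from h import *
c=dict(np.load('pics/w5.npz'));P=cloud(c)
def tost(Q):
    C,S=np.cos(ST['yaw']),np.sin(ST['yaw']);d=Q-ST['p'];return np.c_[C*d[:,0]+S*d[:,1],-S*d[:,0]+C*d[:,1],Q[:,2]]
Q=tost(P[145:235,215:340].reshape(-1,3));F=Q[(Q[:,2]>.06)&(Q[:,2]<.09)]
r_=cv2.minAreaRect((F[:,:2]*1000).astype(np.float32));print('foot',r_,F[:,0].min(),np.percentile(F[:,1],[.5,99.5]))
T=Q[(Q[:,2]>.076)&(Q[:,2]<.09)];print('foot top z',np.median(T[:,2]))
A=np.c_[T[:,0],T[:,1],np.ones(len(T))];print('plane',np.linalg.lstsq(A,T[:,2],rcond=None)[0])
Q=tost(P[:240].reshape(-1,3));B=Q[(Q[:,2]<.016)&(Q[:,2]>.009)&(Q[:,0]<-.06)&(Q[:,0]>-.2)&(Q[:,1]>-.1)&(Q[:,1]<.2)]
# open-end edge y and -x edge
e=[];
for x in np.arange(-.14,-.06,.005):
    m=abs(B[:,0]-x)<.0025;e.append((x,np.percentile(B[m,1],99.5)))
e=np.array(e);print('y edge',np.polyfit(e[:,0],e[:,1],1))
e=[]
for y in np.arange(-.0,.145,.005):
    m=abs(B[:,1]-y)<.0025;e.append((y,np.percentile(B[m,0],.5)))
e=np.array(e);print('x edge',np.median(e[:,1]),np.polyfit(e[:,0],e[:,1],1))
t=Q[(Q[:,2]>.02)&(Q[:,2]<.028)&(abs(Q[:,0])<.03)&(abs(Q[:,1]+.045)<.02)];print('stop',np.percentile(t[:,1],[2,98]))
E
```

```text
foot ((-22.381113052368164, 92.89938354492188), (63.48904037475586, 80.29151153564453), 0.1519528329372406) -0.05419250119647803 [0.05343737 0.13253109]
foot top z 0.08432134050817466
plane [0.1039359  0.00177484 0.08559843]
y edge [-0.00553754  0.14918284]
x edge -0.1498099046078373 [ 0.00068607 -0.14990377]
stop [-0.05060696 -0.03875159]
```

```bash
python3 - <<'E'
from h import *
for f,lo in (('w5',.076),('w1',.012)):
    c=dict(np.load(f'pics/{f}.npz'));P=cloud(c)
    Q=P[130:235,215:340].reshape(-1,3)
    if f=='w5': o=st(-.004,.09,0);yaw=ST['yaw']
    else: o=np.array([.4787,.252,0]);yaw=np.radians(-27.3)
    C,S=np.cos(yaw),np.sin(yaw);d=Q-o;X=np.c_[C*d[:,0]+S*d[:,1],-S*d[:,0]+C*d[:,1],Q[:,2]]
    T=X[(X[:,0]>-.025)&(X[:,0]<-.016)&(abs(X[:,1])<.038)&(X[:,2]>lo)&(X[:,2]<lo+.016)]
    print(f,len(T),np.median(T[:,2]))
    T=X[(X[:,0]>-.025)&(X[:,0]<.01)&(abs(X[:,1])<.038)&(X[:,2]>lo)&(X[:,2]<lo+.016)]
    b=np.linalg.lstsq(np.c_[T[:,:2],np.ones(len(T))],T[:,2],rcond=None)[0];res=T[:,2]-np.c_[T[:,:2],np.ones(len(T))]@b
    T=T[abs(res)<.0015];print(np.linalg.lstsq(np.c_[T[:,:2],np.ones(len(T))],T[:,2],rcond=None)[0],len(T))
E
```

```text
w5 1126 0.08504203909903486
[-0.02069692  0.00329352  0.08472417] 2230
w1 495 0.019602578519341385
[ 0.02083344 -0.00153143  0.02032323] 465
```

drive_tool(plan=[{"rx": 0,"ry": 0,"rz": 0,"x": -0.001,"y": -0.001,"z": 0.04,"fingers": 0},{"rx": 0,"ry": 0,"rz": 0,"x": -0.001,"y": -0.001,"z": 0.049,"fingers": 0},{"rx": 0,"ry": 0,"rz": 0,"x": -0.001,"y": -0.001,"z": 0.0505,"fingers": 0},{"rx": 0,"ry": 0,"rz": 0,"x": -0.001,"y": -0.001,"z": 0.0515,"fingers": 0},{"rx": 0,"ry": 0,"rz": 0,"x": -0.001,"y": -0.001,"z": 0.0515,"fingers": 0}])

```text
time: 9.57
ee_pos: [0.6858, 0.0647, 0.1808]
eef_rot: [0.05, 0.999, 0.001, 0.001]
ft_force: [-21.5, -0.7, 32.9]
width: 0.0099
```

Contact came about 7 mm too early, with a -x force. Back up and look.

drive_tool(plan=[{"rx": 0,"ry": 0,"rz": 0,"x": 0,"y": 0,"z": -0.01,"fingers": 0},{"rx": 0,"ry": 0,"rz": 0,"x": 0,"y": 0,"z": -0.015,"fingers": 0},{"rx": 0,"ry": 0,"rz": 0,"x": 0,"y": 0,"z": -0.015,"fingers": 0}])

```text
time: 9.95
ee_pos: [0.6862, 0.0641, 0.1899]
eef_rot: [0.05, 0.999, 0.0, 0.0]
ft_force: [-0.7, 0.5, -6.9]
width: 0.0096
```

```bash
python3 - <<'E'
from h import *
s=monitor.read_state();print(s['time'],s['ee_pos'],s['ft_force'],s['torque'])
c=shot('wrist','w6.png');d=shot('side','s6.png');e=shot('scene','c6.png')
cv2.imwrite('pics/crop6.png',np.hstack([cv2.resize(d['color'][160:300,170:330,::-1],None,fx=2.4,fy=2.4,interpolation=3),cv2.resize(e['color'][190:330,200:360,::-1],None,fx=2.4,fy=2.4,interpolation=3)]))
P=cloud(c);Q=P[130:240,215:340].reshape(-1,3)
C,S=np.cos(ST['yaw']),np.sin(ST['yaw']);dd=Q-ST['p'];X=np.c_[C*dd[:,0]+S*dd[:,1],-S*dd[:,0]+C*dd[:,1],Q[:,2]]
T=X[(X[:,0]>-.028)&(X[:,0]<.01)&(abs(X[:,1]-.09)<.038)&(X[:,2]>.035)&(X[:,2]<.06)]
print(np.median(T[:,2]),len(T))
b=np.linalg.lstsq(np.c_[T[:,:2],np.ones(len(T))],T[:,2],rcond=None)[0];res=T[:,2]-np.c_[T[:,:2],np.ones(len(T))]@b
T=T[abs(res)<.0015];print(np.linalg.lstsq(np.c_[T[:,:2],np.ones(len(T))],T[:,2],rcond=None)[0],len(T))
F=X[(X[:,2]>.025)&(X[:,2]<.06)&(abs(X[:,1]-.09)<.045)];print(F[:,0].min(),cv2.minAreaRect((F[:,:2]*1000).astype(np.float32)))
E
```

```text
9.95 [0.68619491 0.06409271 0.18991939] [-0.68267862  0.54900947 -6.92093306] [ 0.02781991  0.09680567 -0.02236072]
0.0507369265058929 4465
[0.06622801 0.00406749 0.05166887] 1100
-0.04895605511714153 ((-17.00788116455078, 90.76710510253906), (63.8176155090332, 80.23246765136719), 0.11526113748550415)
```

View pics/crop6.png

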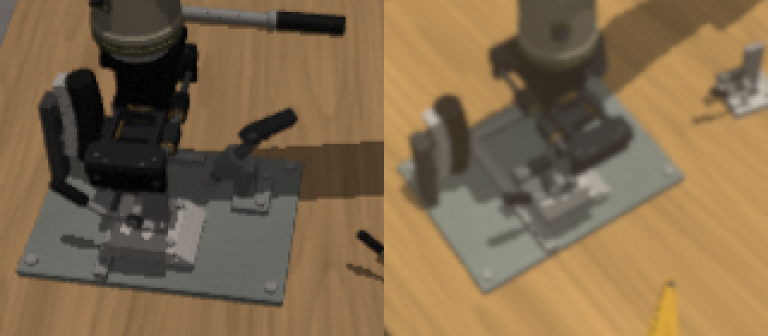

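View pics/w6.png

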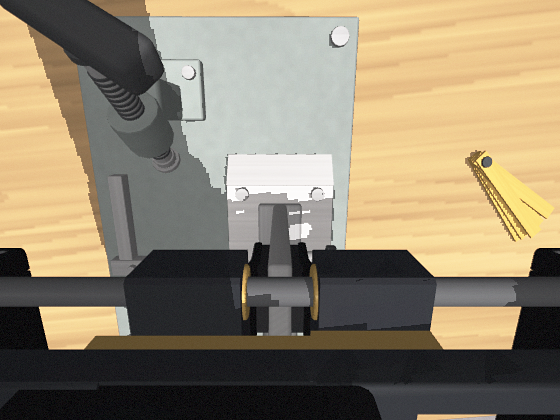

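The foot's square edge landed on the fence top and pitched the mount about 2° in the grip. I'll shift about 13 mm away from the fence, set it flat on the bed, and re-grip.

```bash
python3 - <<'E'
from h import *
go(st(-.012,.09,.176),down(ST['yaw']))
E
```

```text
row xyz [0.0127 0.001  0.0132] r [-0.     -0.0002 -0.    ] dist 0.018311091737169518 rows 0.2929774677947123
```

drive_tool(plan=[{"rx": 0,"ry": 0,"rz": 0,"x": 0.0125,"y": 0,"z": 0,"fingers": 0},{"rx": 0,"ry": 0,"rz": 0,"x": 0.0125,"y": 0,"z": 0,"fingers": 0},{"rx": 0,"ry": 0,"rz": 0,"x": 0.0125,"y": 0,"z": 0.008,"fingers": 0},{"rx": 0,"ry": 0,"rz": 0,"x": 0.0125,"y": 0,"z": 0.012,"fingers": 0},{"rx": 0,"ry": 0,"rz": 0,"x": 0.0125,"y": 0,"z": 0.014,"fingers": 0},{"rx": 0,"ry": 0,"rz": 0,"x": 0.0125,"y": 0,"z": 0.014,"fingers": 0}])

```text
time: 10.85
ee_pos: [0.6738, 0.0651, 0.1757]
eef_rot: [0.05, 0.999, -0.0, -0.0]
ft_force: [-1.0, -0.3, -7.0]
width: 0.0098
```

Not yet touching; lower a little more.

drive_tool(plan=[{"rx": 0,"ry": 0,"rz": 0,"x": 0,"y": 0,"z": 0.001,"fingers": 0},{"rx": 0,"ry": 0,"rz": 0,"x": 0,"y": 0,"z": 0.0018,"fingers": 0},{"rx": 0,"ry": 0,"rz": 0,"x": 0,"y": 0,"z": 0.0018,"fingers": 0}])

```text
time: 11.22
ee_pos: [0.6737, 0.0653, 0.1742]
eef_rot: [0.05, 0.999, 0.0, -0.0]
ft_force: [0.2, 0.6, -7.2]
width: 0.0096
```

drive_tool(plan=[{"rx": 0,"ry": 0,"rz": 0,"x": 0,"y": 0,"z": 0.0008,"fingers": 0},{"rx": 0,"ry": 0,"rz": 0,"x": 0,"y": 0,"z": 0.0016,"fingers": 0},{"rx": 0,"ry": 0,"rz": 0,"x": 0,"y": 0,"z": 0.0016,"fingers": 0}])

```text
time: 11.6
ee_pos: [0.6737, 0.0652, 0.1725]
eef_rot: [0.05, 0.999, 0.0, -0.0]
ft_force: [0.1, 0.1, -7.9]
width: 0.0096
```

drive_tool(plan=[{"rx": 0,"ry": 0,"rz": 0,"x": 0,"y": 0,"z": 0.001,"fingers": 0},{"rx": 0,"ry": 0,"rz": 0,"x": 0,"y": 0,"z": 0.002,"fingers": 0},{"rx": 0,"ry": 0,"rz": 0,"x": 0,"y": 0,"z": 0.002,"fingers": 0}])

```text
time: 11.98
ee_pos: [0.674, 0.0652, 0.1716]
eef_rot: [0.05, 0.999, 0.0, 0.0]
ft_force: [-2.2, -0.7, 3.3]
width: 0.0095
```

Contact. Release, settle, and raise to the proper grip height.

drive_tool(plan=[{"rx": 0,"ry": 0,"rz": 0,"x": 0,"y": 0,"z": 0,"fingers": 0.35},{"rx": 0,"ry": 0,"rz": 0,"x": 0,"y": 0,"z": -0.001,"fingers": 0.35},{"rx": 0,"ry": 0,"rz": 0,"x": 0,"y": 0,"z": -0.0015,"fingers": 0.35},{"rx": 0,"ry": 0,"rz": 0,"x": 0,"y": 0,"z": -0.0015,"fingers": 0.35}])

```text
time: 12.48
ee_pos: [0.6738, 0.0653, 0.1722]
eef_rot: [0.05, 0.999, 0.0, 0.0]
ft_force: [-0.6, 0.6, 0.2]
width: 0.0299
```

```bash
cat >> h.py <<'E'
def foot(c,zb,v0=130,v1=240,u0=205,u1=350,yc=.09):
    P=cloud(c);Q=P[v0:v1,u0:u1].reshape(-1,3)
    C,S=np.cos(ST['yaw']),np.sin(ST['yaw']);dd=Q-ST['p'];X=np.c_[C*dd[:,0]+S*dd[:,1],-S*dd[:,0]+C*dd[:,1],Q[:,2]]
    F=X[(X[:,2]>zb+.006)&(X[:,2]<zb+.024)&(abs(X[:,1]-yc)<.06)]
    print('foot xmin',np.percentile(F[:,0],[0,.5]),'y',np.percentile(F[:,1],[.5,50,99.5]),cv2.minAreaRect((F[:,:2]*1000).astype(np.float32)),'topz',np.percentile(F[:,2],[50,90]))
    return X
E
python3 - <<'E'
from h import *
s=monitor.read_state();print(s['time'],s['ee_pos'],s['ft_force'],s['torque'],s['width'])
c=shot('wrist','w7.png');d=shot('side','s7.png')
foot(c,.012)
cv2.imwrite('pics/crop7.png',cv2.resize(d['color'][160:300,170:330,::-1],None,fx=4,fy=4,interpolation=3))
E
```

```text
12.475 [0.6738079  0.06525112 0.17215761] [-0.57584417  0.60014961  0.22262328] [ 0.00070192 -0.03034959 -0.02187153] 0.02988706553106306
foot xmin [-0.06138434 -0.05978688] y [0.05101383 0.09029939 0.13022958] ((-29.09387969970703, 90.63465118408203), (64.54249572753906, 80.21602630615234), 0.09221389144659042) topz [0.03068333 0.03194983]
```

View pics/crop7.png

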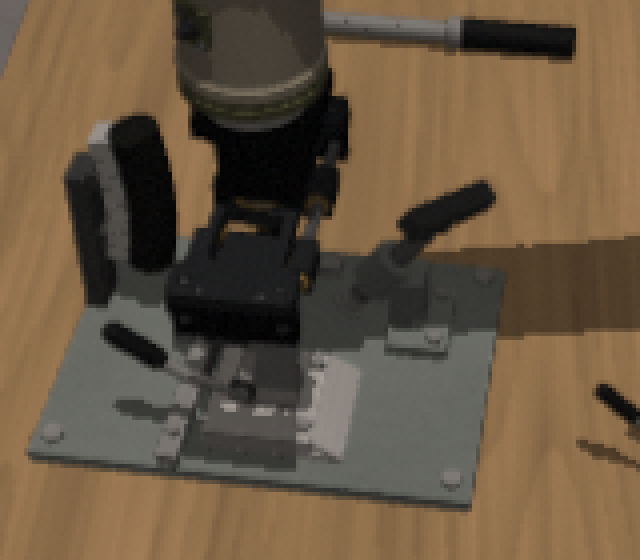

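View pics/w7.png

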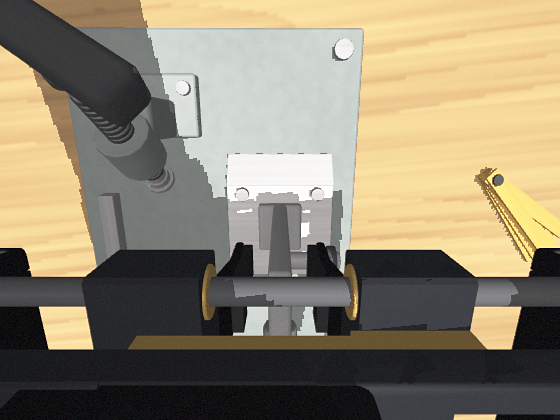

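Mount stands flat on the bed, about 10 mm off the fence, square (0.1°). Re-grip, then press lightly down and go to the fence.

drive_tool(plan=[{"rx": 0,"ry": 0,"rz": 0,"x": 0,"y": 0,"z": 0,"fingers": 0},{"rx": 0,"ry": 0,"rz": 0,"x": 0,"y": 0,"z": 0,"fingers": 0},{"rx": 0,"ry": 0,"rz": 0,"x": 0,"y": 0,"z": 0,"fingers": 0},{"rx": 0,"ry": 0,"rz": 0,"x": 0,"y": 0,"z": 0,"fingers": 0},{"rx": 0,"ry": 0,"rz": 0,"x": -0.003,"y": 0,"z": 0.001,"fingers": 0},{"rx": 0,"ry": 0,"rz": 0,"x": -0.007,"y": 0,"z": 0.001,"fingers": 0},{"rx": 0,"ry": 0,"rz": 0,"x": -0.007,"y": 0,"z": 0.001,"fingers": 0}], squeeze=30)

```text
time: 13.45
ee_pos: [0.6808, 0.0648, 0.1721]
eef_rot: [0.05, 0.999, 0.0, 0.0]
ft_force: [-4.0, 1.5, 6.5]
width: 0.0098
```

drive_tool(plan=[{"rx": 0,"ry": 0,"rz": 0,"x": -0.001,"y": 0,"z": 0,"fingers": 0},{"rx": 0,"ry": 0,"rz": 0,"x": -0.002,"y": 0,"z": 0,"fingers": 0},{"rx": 0,"ry": 0,"rz": 0,"x": -0.002,"y": 0,"z": 0,"fingers": 0}])

```text
time: 13.82
ee_pos: [0.6822, 0.0647, 0.1722]
eef_rot: [0.05, 0.999, 0.0, -0.001]
ft_force: [-7.5, 0.4, 10.0]
width: 0.0098
```

drive_tool(plan=[{"rx": 0,"ry": 0,"rz": 0,"x": -0.0005,"y": 0,"z": 0,"fingers": 0},{"rx": 0,"ry": 0,"rz": 0,"x": -0.001,"y": 0,"z": 0,"fingers": 0}])

```text
time: 14.08
ee_pos: [0.683, 0.0646, 0.1722]
eef_rot: [0.05, 0.999, 0.0, -0.001]
ft_force: [-4.3, 1.5, 10.2]
width: 0.0101
```

drive_tool(plan=[{"rx": 0,"ry": 0,"rz": 0,"x": -0.0005,"y": 0,"z": -0.0005,"fingers": 0},{"rx": 0,"ry": 0,"rz": 0,"x": -0.001,"y": 0,"z": -0.0005,"fingers": 0},{"rx": 0,"ry": 0,"rz": 0,"x": -0.001,"y": 0,"z": -0.0005,"fingers": 0}])

```text
time: 14.45
ee_pos: [0.684, 0.0645, 0.1723]
eef_rot: [0.05, 0.999, 0.0, -0.001]
ft_force: [-6.9, 0.6, 9.1]
width: 0.01
```

```bash
python3 - <<'E'
from h import *
s=monitor.read_state();print(s['time'],s['ee_pos'],s['ft_force'],s['torque'],s['width'])
c=shot('wrist','w8.png');foot(c,.012)
E
```

```text
14.45 [0.68395344 0.06454214 0.17225878] [-6.949032    0.62334096  9.10040494] [ 0.17491804  1.77613703 -0.01943398] 0.010002953683331962
foot xmin [-0.05293618 -0.0514912 ] y [0.05144555 0.0914093  0.13060268] ((-19.81818962097168, 90.89137268066406), (80.21131134033203, 66.16647338867188), 89.90544891357422) topz [0.03100681 0.03232937]
```

The near edge is dragging and the mount is pitching slightly in the light grip. Release, let it sit flat, regrip 15 mm lower and firmer with no down-press.

drive_tool(plan=[{"rx": 0,"ry": 0,"rz": 0,"x": 0,"y": 0,"z": 0,"fingers": 0.3},{"rx": 0,"ry": 0,"rz": 0,"x": 0,"y": 0,"z": 0,"fingers": 0.3},{"rx": 0,"ry": 0,"rz": 0,"x": 0,"y": 0,"z": 0.014,"fingers": 0.3},{"rx": 0,"ry": 0,"rz": 0,"x": 0,"y": 0,"z": 0.014,"fingers": 0.3}])

```text
time: 15.0
ee_pos: [0.6838, 0.0641, 0.1555]
eef_rot: [0.05, 0.999, -0.0, -0.001]
ft_force: [-0.1, -0.5, 0.3]
width: 0.0258
```

```bash
python3 - <<'E'
from h import *
s=monitor.read_state();print(s['time'],s['ee_pos'],s['ft_force'],s['torque'],s['width'])
c=shot('wrist','w9.png');foot(c,.012)
E
```

```text
15.0 [0.68378952 0.06405941 0.15550006] [-0.12200352 -0.48298758  0.33513576] [-0.01610403  0.04780668 -0.01521609] 0.02584725639241923
foot xmin [-0.05261924 -0.05116218] y [0.05137839 0.09073868 0.13054844] ((-23.069576263427734, 91.01044464111328), (59.116729736328125, 80.14375305175781), 0.08684378862380981) topz [0.03060018 0.03192631]
```

drive_tool(plan=[{"rx": 0,"ry": 0,"rz": 0,"x": 0,"y": 0,"z": 0,"fingers": 0},{"rx": 0,"ry": 0,"rz": 0,"x": 0,"y": 0,"z": 0,"fingers": 0},{"rx": 0,"ry": 0,"rz": 0,"x": 0,"y": 0,"z": 0,"fingers": 0},{"rx": 0,"ry": 0,"rz": 0,"x": 0,"y": 0,"z": 0,"fingers": 0},{"rx": 0,"ry": 0,"rz": 0,"x": -0.0005,"y": 0,"z": 0,"fingers": 0},{"rx": 0,"ry": 0,"rz": 0,"x": -0.001,"y": 0,"z": 0,"fingers": 0},{"rx": 0,"ry": 0,"rz": 0,"x": -0.001,"y": 0,"z": 0,"fingers": 0}], squeeze=60)

```text
time: 15.92
ee_pos: [0.6851, 0.0642, 0.1578]
eef_rot: [0.05, 0.999, 0.0, -0.001]
ft_force: [-6.2, 0.9, 6.4]
width: 0.0096
```

drive_tool(plan=[{"rx": 0,"ry": 0,"rz": 0,"x": -0.0005,"y": 0,"z": 0,"fingers": 0},{"rx": 0,"ry": 0,"rz": 0,"x": -0.001,"y": 0,"z": 0,"fingers": 0},{"rx": 0,"ry": 0,"rz": 0,"x": -0.001,"y": 0,"z": 0,"fingers": 0}])

```text
time: 16.3
ee_pos: [0.6862, 0.0641, 0.1579]
eef_rot: [0.05, 0.999, 0.0, -0.001]
ft_force: [-5.7, 0.6, 5.7]
width: 0.0097
```

drive_tool(plan=[{"rx": 0,"ry": 0,"rz": 0,"x": 0,"y": 0,"z": -0.0008,"fingers": 0},{"rx": 0,"ry": 0,"rz": 0,"x": -0.0005,"y": 0,"z": -0.0008,"fingers": 0},{"rx": 0,"ry": 0,"rz": 0,"x": -0.001,"y": 0,"z": -0.0008,"fingers": 0}])

```text
time: 16.68
ee_pos: [0.6873, 0.0639, 0.1579]
eef_rot: [0.05, 0.999, -0.0, -0.001]
ft_force: [-3.4, 1.5, -0.0]
width: 0.0098
```

```bash
python3 - <<'E'
from h import *
s=monitor.read_state();print(s['time'],s['ee_pos'],s['ft_force'],s['torque'],s['width'])
c=shot('wrist','w10.png');foot(c,.012)
E
```

```text
16.675 [0.68730006 0.06386756 0.15789921] [-3.38061189  1.48778141 -0.02017837] [0.25912747 1.08171033 0.04639468] 0.009790610738040502
foot xmin [-0.05080453 -0.04933296] y [0.05098131 0.09092533 0.13011905] ((-19.805713653564453, 90.58494567871094), (61.98738098144531, 80.22042846679688), 0.07390040159225464) topz [0.03076011 0.03207772]
```

View pics/w10.png

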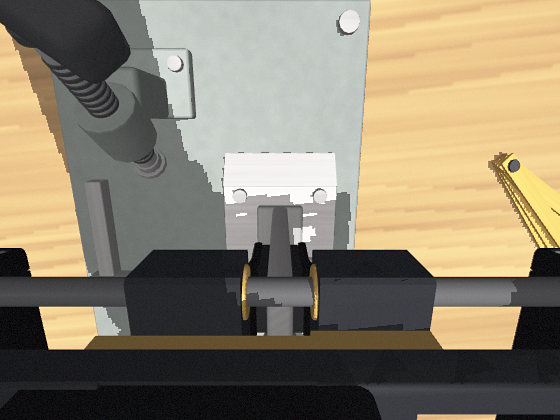

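```bash
python3 - <<'E'
from h import *
d=shot('side','s10.png');e=shot('scene','c10.png')
cv2.imwrite('pics/crop10.png',np.hstack([cv2.resize(d['color'][200:290,180:290,::-1],None,fx=3.6,fy=3.6,interpolation=3),cv2.resize(e['color'][220:310,220:330,::-1],None,fx=3.6,fy=3.6,interpolation=3)]))
for c in (d,e):
    P=cloud(c).reshape(-1,3);C,S=np.cos(ST['yaw']),np.sin(ST['yaw']);dd=P-ST['p'];X=np.c_[C*dd[:,0]+S*dd[:,1],-S*dd[:,0]+C*dd[:,1],P[:,2]]
    F=X[(X[:,2]>.025)&(X[:,2]<.036)&(X[:,1]>.05)&(X[:,1]<.135)&(abs(X[:,0])<.07)]
    print(np.percentile(F[:,0],[1,50,99]),np.percentile(F[:,1],[1,99]))
    for x in np.arange(-.04,.05,.01):
        m=abs(F[:,0]-x)<.005; print(round(x,3),m.sum(),np.median(F[m,2]) if m.any() else 0)
E
```

```text
[-0.03469533 -0.00496914  0.05429017] [0.05340812 0.13194764]
-0.04 4 0.025768863903050665
-0.03 83 0.028359757924659168
-0.02 78 0.029461116514476027
-0.01 57 0.029569730539049655
0.0 40 0.02972195037275449
0.01 40 0.0295373993118333
0.02 31 0.02951324138015543
0.03 34 0.029175820717497303
0.04 56 0.029408923795272712
[-0.03342314  0.02353559  0.06110744] [0.06450772 0.13019896]
-0.04 1 0.02532197561030669
-0.03 16 0.026188627882694493
-0.02 23 0.03007125439919922
-0.01 21 0.02989024471068813
0.0 23 0.029329005093457594
0.01 17 0.028449172826147562
0.02 27 0.030106584477460396
0.03 43 0.029234961300813156
0.04 44 0.028529072516479625
```

View pics/crop10.png

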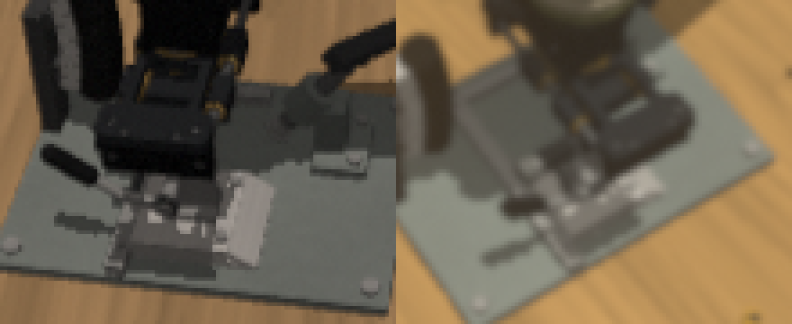

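Foot lies flat (top z uniform from -0.02 to +0.04 m) and at the fence. Slide in along -y.

drive_tool(plan=[{"rx": 0,"ry": 0,"rz": 0,"x": 0,"y": -0.008,"z": 0,"fingers": 0},{"rx": 0,"ry": 0,"rz": 0,"x": 0,"y": -0.018,"z": 0,"fingers": 0},{"rx": 0,"ry": 0,"rz": 0,"x": 0,"y": -0.028,"z": 0,"fingers": 0},{"rx": 0,"ry": 0,"rz": 0,"x": 0,"y": -0.038,"z": 0,"fingers": 0},{"rx": 0,"ry": 0,"rz": 0,"x": 0,"y": -0.045,"z": 0,"fingers": 0},{"rx": 0,"ry": 0,"rz": 0,"x": 0,"y": -0.045,"z": 0,"fingers": 0}])

```text
time: 17.58
ee_pos: [0.6827, 0.0178, 0.1579]
eef_rot: [0.051, 0.999, -0.0, -0.001]
ft_force: [-5.7, -0.1, -3.1]
width: 0.0098
```

drive_tool(plan=[{"rx": 0,"ry": 0,"rz": 0,"x": 0,"y": -0.01,"z": 0,"fingers": 0},{"rx": 0,"ry": 0,"rz": 0,"x": 0,"y": -0.02,"z": 0,"fingers": 0},{"rx": 0,"ry": 0,"rz": 0,"x": 0,"y": -0.03,"z": 0,"fingers": 0},{"rx": 0,"ry": 0,"rz": 0,"x": 0,"y": -0.038,"z": 0,"fingers": 0},{"rx": 0,"ry": 0,"rz": 0,"x": 0,"y": -0.038,"z": 0,"fingers": 0}])

```text
time: 18.2
ee_pos: [0.6788, -0.0198, 0.1579]
eef_rot: [0.051, 0.999, -0.0, -0.001]
ft_force: [-4.8, -1.4, -5.1]
width: 0.0097
```

```bash
python3 - <<'E'
from h import *
s=monitor.read_state();print(s['time'],s['ee_pos'],s['ft_force'],s['torque'],s['width'])
c=shot('wrist','w11.png');foot(c,.012,yc=.008)
E
```

```text
18.2 [ 0.67882848 -0.01975417  0.15793714] [-4.81299308 -1.37063595 -5.10910304] [-0.1556906   1.48507245 -0.01914138] 0.00969905356719296
foot xmin [-0.05079509 -0.04872079] y [-0.04868725 -0.00024587  0.04595375] ((-17.550994873046875, -1.8323097229003906), (66.47054290771484, 96.7280502319336), 0.023289350792765617) topz [0.03075366 0.03216427]
```

View pics/w11.png

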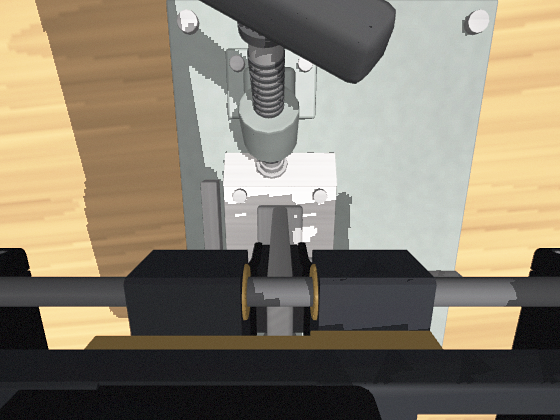

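Mount is under the clamp disc at (272,165), with a few mm to the end stop at (210,220). Small steps now.

drive_tool(plan=[{"rx": 0,"ry": 0,"rz": 0,"x": 0,"y": -0.0015,"z": 0,"fingers": 0},{"rx": 0,"ry": 0,"rz": 0,"x": 0,"y": -0.003,"z": 0,"fingers": 0},{"rx": 0,"ry": 0,"rz": 0,"x": 0,"y": -0.003,"z": 0,"fingers": 0}])

```text
time: 18.62
ee_pos: [0.6787, -0.0205, 0.1579]
eef_rot: [0.05, 0.999, 0.001, -0.001]
ft_force: [-6.0, 4.6, -4.0]
width: 0.0096
```

drive_tool(plan=[{"rx": 0,"ry": 0,"rz": 0,"x": 0,"y": -0.001,"z": 0,"fingers": 0},{"rx": 0,"ry": 0,"rz": 0,"x": 0,"y": -0.0015,"z": 0,"fingers": 0},{"rx": 0,"ry": 0,"rz": 0,"x": 0,"y": -0.0015,"z": 0,"fingers": 0}])

```text
time: 19.0
ee_pos: [0.6786, -0.0217, 0.158]
eef_rot: [0.05, 0.999, 0.001, -0.001]
ft_force: [-5.5, 4.9, -4.4]
width: 0.0097
```

```bash
python3 - <<'E'
from h import *
c=shot('wrist','w12.png');
for f in ('w11','w12'):
    c=dict(np.load(f'pics/{f}.npz'))
    P=cloud(c);Q=P[150:248,180:360].reshape(-1,3);C,S=np.cos(ST['yaw']),np.sin(ST['yaw']);dd=Q-ST['p'];X=np.c_[C*dd[:,0]+S*dd[:,1],-S*dd[:,0]+C*dd[:,1],Q[:,2]]
    for a in (-.04,-.035,-.026,-.02,-.015):
        m=(abs(X[:,0]-a)<.0025)
        st_=X[m&(X[:,2]>.0205)&(X[:,2]<.0275)&(X[:,1]<-.03)]
        hi=X[m&(X[:,2]>.028)&(X[:,2]<.036)] if a>-.03 else X[m&(X[:,2]>.015)&(X[:,2]<.036)]
        print(f,a,'stop',np.percentile(st_[:,1],[2,98]).round(4) if len(st_)>4 else None,'foot',np.percentile(hi[:,1],[1,99]).round(4))
im=c['color'][140:260,180:360,::-1];cv2.imwrite('pics/crop12.png',cv2.resize(im,None,fx=4,fy=4,interpolation=3))
E
```

```text
w11 -0.04 stop [-0.0335 -0.0302] foot [-0.0329  0.0461]
w11 -0.035 stop [-0.0333 -0.0302] foot [-0.0331  0.0453]
w11 -0.026 stop [-0.0506 -0.0391] foot [-0.0327  0.0455]
w11 -0.02 stop [-0.0509 -0.0391] foot [-0.0325  0.0455]
w11 -0.015 stop [-0.0506 -0.0392] foot [-0.0332  0.0456]
w12 -0.04 stop [-0.0351 -0.0301] foot [-0.035  0.044]
w12 -0.035 stop [-0.0348 -0.0306] foot [-0.0347  0.0441]
w12 -0.026 stop [-0.0506 -0.0392] foot [-0.0339  0.0439]
w12 -0.02 stop [-0.0507 -0.0392] foot [-0.0347  0.0441]
w12 -0.015 stop [-0.0507 -0.0391] foot [-0.0343  0.0438]
```

View pics/crop12.png

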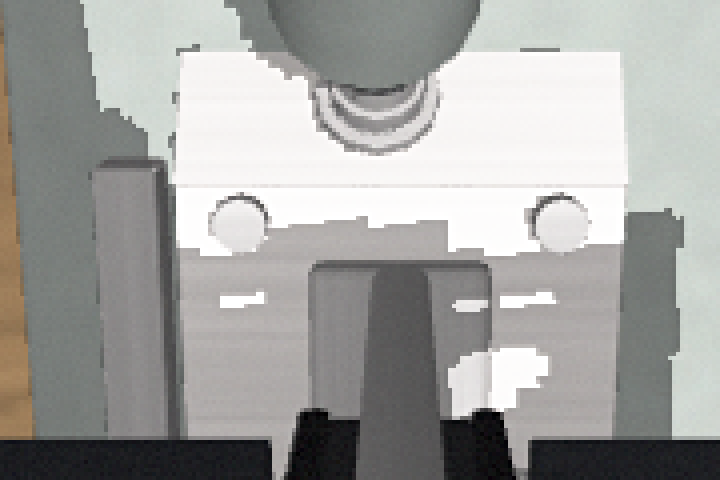

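A gap of about 4.5 mm to the end stop remains; the 5 N is friction. Continue.

drive_tool(plan=[{"rx": 0,"ry": 0,"rz": 0,"x": 0.0003,"y": -0.0015,"z": 0,"fingers": 0},{"rx": 0,"ry": 0,"rz": 0,"x": 0.0003,"y": -0.003,"z": 0,"fingers": 0},{"rx": 0,"ry": 0,"rz": 0,"x": 0.0003,"y": -0.003,"z": 0,"fingers": 0}])

```text
time: 19.42
ee_pos: [0.6781, -0.0257, 0.158]
eef_rot: [0.05, 0.999, 0.0, -0.0]
ft_force: [-3.9, 3.9, -8.0]
width: 0.0094
```

drive_tool(plan=[{"rx": 0,"ry": 0,"rz": 0,"x": 0,"y": -0.001,"z": 0,"fingers": 0},{"rx": 0,"ry": 0,"rz": 0,"x": 0,"y": -0.002,"z": 0,"fingers": 0},{"rx": 0,"ry": 0,"rz": 0,"x": 0,"y": -0.002,"z": 0,"fingers": 0}])

```text
time: 19.8
ee_pos: [0.6781, -0.0261, 0.1581]
eef_rot: [0.05, 0.999, 0.001, -0.0]
ft_force: [-3.9, 7.7, -7.4]
width: 0.0094
```

drive_tool(plan=[{"rx": 0,"ry": 0,"rz": 0,"x": 0,"y": -0.001,"z": 0,"fingers": 0},{"rx": 0,"ry": 0,"rz": 0,"x": 0,"y": -0.001,"z": 0,"fingers": 0}])

```text
time: 20.05
ee_pos: [0.6781, -0.0263, 0.1581]
eef_rot: [0.049, 0.999, 0.002, -0.0]
ft_force: [-3.5, 8.8, -7.0]
width: 0.0101
```

```bash
cat > gap.py <<'E'
from h import *
import sys
f=sys.argv[1]
c=shot('wrist',f+'.png')
P=cloud(c);Q=P[150:248,180:360].reshape(-1,3);C,S=np.cos(ST['yaw']),np.sin(ST['yaw']);dd=Q-ST['p'];X=np.c_[C*dd[:,0]+S*dd[:,1],-S*dd[:,0]+C*dd[:,1],Q[:,2]]
for a in (-.04,-.026,-.02,-.015,-.01):
    m=(abs(X[:,0]-a)<.0025)
    st_=X[m&(X[:,2]>.0205)&(X[:,2]<.0265)&(X[:,1]<-.03)]
    hi=X[m&(X[:,2]>.028)&(X[:,2]<.036)] if a>-.03 else X[m&(X[:,2]>.015)&(X[:,2]<.036)]
    print(a,'stop',np.percentile(st_[:,1],[2,98]).round(4) if len(st_)>4 else None,'foot',np.percentile(hi[:,1],[1,99]).round(4))
F=X[(X[:,2]>.018)&(X[:,2]<.036)];print('xmin',F[:,0].min())
s=monitor.read_state();print(s['time'],s['ee_pos'],s['ft_force'],s['torque'],s['width'])
im=c['color'][140:260,180:360,::-1];cv2.imwrite(f'pics/{f}c.png',cv2.resize(im,None,fx=4,fy=4,interpolation=3))
E
python3 gap.py w13
```

```text
-0.04 stop [-0.0387 -0.0301] foot [-0.0385  0.0399]
-0.026 stop [-0.0508 -0.0404] foot [-0.0383  0.0397]
-0.02 stop [-0.0512 -0.0407] foot [-0.0385  0.0398]
-0.015 stop [-0.0508 -0.0403] foot [-0.0384  0.0401]
-0.01 stop [-0.0511 -0.0405] foot [-0.0388  0.0402]
xmin -0.05093345165790168
20.1 [ 0.67806335 -0.0262633   0.15814401] [-2.88197332  8.96336351 -6.26368889] [ 2.69511744  0.97879223 -0.12485039] 0.009525283846304914
```

View pics/w13c.png

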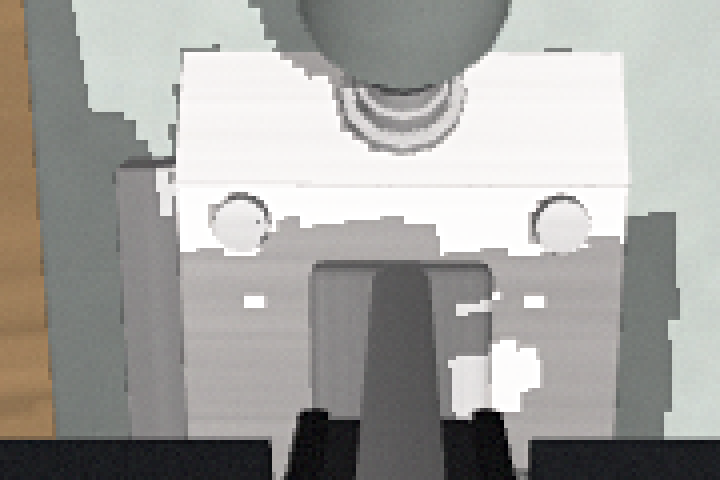

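In contact with the end stop (8.8 N). Ease, set down, release and go up.

drive_tool(plan=[{"rx": 0,"ry": 0,"rz": 0,"x": 0,"y": 0.001,"z": 0.0006,"fingers": 0},{"rx": 0,"ry": 0,"rz": 0,"x": 0,"y": 0.001,"z": 0.001,"fingers": 0},{"rx": 0,"ry": 0,"rz": 0,"x": 0,"y": 0.001,"z": 0.001,"fingers": 0},{"rx": 0,"ry": 0,"rz": 0,"x": 0,"y": 0.003,"z": 0.001,"fingers": 0.35},{"rx": 0,"ry": 0,"rz": 0,"x": 0,"y": 0.003,"z": 0.001,"fingers": 0.35},{"rx": 0,"ry": 0,"rz": 0,"x": 0,"y": 0.003,"z": 0.001,"fingers": 0.35},{"rx": 0,"ry": 0,"rz": 0,"x": 0,"y": 0.003,"z": 0,"fingers": 0.35}])

```text
time: 20.98
ee_pos: [0.6785, -0.0267, 0.1586]
eef_rot: [0.051, 0.999, -0.0, 0.0]
ft_force: [0.6, 0.6, 0.6]
width: 0.0294
```

```bash
python3 gap.py w14
```

```text
-0.04 stop [-0.039  -0.0302] foot [-0.0385  0.0397]
-0.026 stop [-0.0509 -0.0406] foot [-0.0384  0.0398]
-0.02 stop [-0.0507 -0.0403] foot [-0.0385  0.0399]
-0.015 stop [-0.0509 -0.0403] foot [-0.0382  0.0401]
-0.01 stop [-0.0505 -0.0406] foot [-0.0389  0.0404]
xmin -0.0508113506214266
21.025 [ 0.6784923  -0.02656005  0.15872669] [-0.45353157  0.62032014 -0.52417353] [-0.02325769 -0.00779643  0.0091228 ] 0.03001788307875569
```

View pics/w14.png

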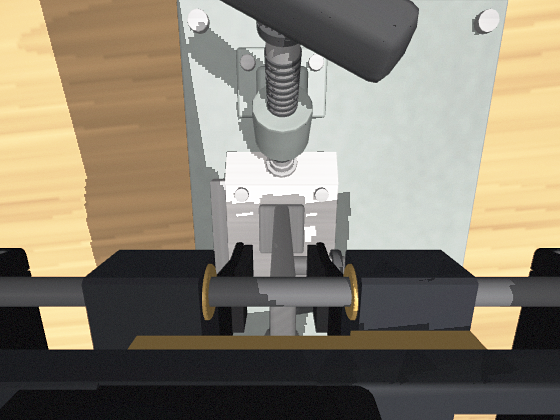

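drive_tool(plan=[{"rx": 0,"ry": 0,"rz": 0,"x": 0,"y": 0,"z": -0.05,"fingers": 0.4},{"rx": 0,"ry": 0,"rz": 0,"x": 0,"y": 0,"z": -0.1,"fingers": 0.5},{"rx": 0,"ry": 0,"rz": 0,"x": 0.015,"y": 0,"z": -0.13,"fingers": 0.6},{"rx": 0,"ry": 0,"rz": 0,"x": 0.015,"y": 0,"z": -0.13,"fingers": 0.6},{"rx": 0,"ry": 0,"rz": 0,"x": 0.015,"y": 0,"z": -0.13,"fingers": 0.6}])

```text
time: 21.65
ee_pos: [0.6632, -0.0247, 0.2877]
eef_rot: [0.05, 0.999, 0.0, -0.0]
ft_force: [-0.5, -0.2, -0.4]
width: 0.0513
```

```bash
cat > bar.py <<'E'
from h import *
import sys
f=sys.argv[1]
c=shot('wrist',f+'.png') if len(sys.argv)<3 else dict(np.load(f'pics/{f}.npz'))
s=monitor.read_state();print(s['time'],s['ee_pos'],s['eef_rot'])
P=cloud(c);Q=P[:240].reshape(-1,3);C,S=np.cos(ST['yaw']),np.sin(ST['yaw']);dd=Q-ST['p'];X=np.c_[C*dd[:,0]+S*dd[:,1],-S*dd[:,0]+C*dd[:,1],Q[:,2]]
a=np.array([-np.sin(np.radians(35)),0,np.cos(np.radians(35))]);ex=np.array([a[2],0,-a[0]]);ey=np.array([0,1.,0])
d=X-np.array([-.039,0,.0225]); L=np.c_[d@ex,d@ey,d@a]
m=(np.hypot(L[:,0],L[:,1])<.06)&(L[:,2]>.12)&(L[:,2]<.16);B=L[m]
print(len(B),'h',np.percentile(B[:,2],[5,50,95]))
top=B[B[:,2]>np.percentile(B[:,2],90)-.004]
r_=cv2.minAreaRect((top[:,:2]*1000).astype(np.float32));print('top rect',r_, np.median(top[:,2]))
r_=cv2.minAreaRect((B[:,:2]*1000).astype(np.float32));print('all rect',r_)
for k in np.arange(-.01,.115,.01):
    q=L[(abs(L[:,2]-k)<.003)&(np.hypot(L[:,0],L[:,1])<.03)]
    if len(q)>5: print('axis',round(k,3),len(q),q[:,0].min().round(4),q[:,0].max().round(4),np.percentile(q[:,1],[2,98]).round(4))
E
python3 bar.py w15
```

```text
21.7 [ 0.66311621 -0.02458733  0.28708679] [ 5.02271871e-02  9.98737480e-01 -3.48934973e-05 -8.20765246e-04]
4001 h [0.12680624 0.14000744 0.14178987]
top rect ((0.7111606597900391, 0.8859367370605469), (89.12785339355469, 20.35540199279785), 53.75100326538086) 0.14076386120520765
all rect ((0.8935947418212891, 0.8057518005371094), (89.21426391601562, 20.744482040405273), 53.75100326538086)
axis 0.0 1191 -0.0223 0.0295 [-0.0277  0.0277]
axis 0.01 92 -0.0038 0.0109 [-0.0091  0.0108]
axis 0.02 40 0.002 0.0084 [-0.0068  0.0074]
axis 0.04 26 0.0048 0.0159 [-0.0138  0.0131]
axis 0.05 93 0.0033 0.016 [-0.0132  0.0154]
axis 0.06 108 0.0033 0.0159 [-0.0143  0.0149]
axis 0.07 645 -0.0244 0.016 [-0.0131  0.0152]
axis 0.08 76 0.0003 0.0083 [-0.0065  0.0081]
axis 0.09 60 -0.0001 0.008 [-0.0063  0.0083]
axis 0.1 87 -0.0013 0.008 [-0.0064  0.0079]
axis 0.11 64 0.0012 0.0075 [-0.0057  0.0061]
```

View pics/w15.png

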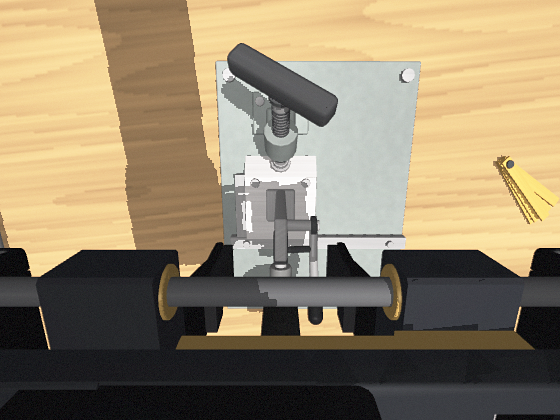

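The T-bar shows as a 89x20 mm rectangle, from (240,55) to (330,110) in the picture; its centre is on the expected axis within 1 mm. Plan the pre-grasp along the axis.

```bash
cat >> h.py <<'E'
def axis():
    C,S=np.cos(ST['yaw']),np.sin(ST['yaw']);Rz=np.array([[C,-S,0],[S,C,0],[0,0,1]])
    a=np.array([-np.sin(np.radians(35)),0,np.cos(np.radians(35))]);ex=np.array([a[2],0,-a[0]]);ey=np.array([0,1.,0])
    o=st(-.039,0,.0225); return o,Rz@ex,Rz@ey,Rz@a
def barpose(h,ang,cx=.0008,cy=.0008):
    o,ex,ey,a=axis(); x=np.cos(ang)*ex+np.sin(ang)*ey; z=-a
    return o+cx*ex+cy*ey+h*a, R.from_matrix(np.c_[x,np.cross(z,x),z])
E
python3 - <<'E'
from h import *
p,Rw=barpose(.30,np.radians(233.75)); print(p); go(p,Rw)
E
```

```text
[ 0.4670244  -0.00259265  0.26870447]
row xyz [0.1973 0.0022 0.0187] r [ 0.0457 -0.0902 -0.1445] dist 0.19817587004228723 rows 5.931530982036451
```

drive_tool(plan=[{"rx": 0.0457,"ry": -0.0902,"rz": -0.1445,"x": 0.1973,"y": 0.0022,"z": 0.0,"fingers": 0.6},{"rx": 0.0457,"ry": -0.0902,"rz": -0.1445,"x": 0.1973,"y": 0.0022,"z": 0.0,"fingers": 0.6},{"rx": 0.0457,"ry": -0.0902,"rz": -0.1445,"x": 0.1973,"y": 0.0022,"z": 0.0,"fingers": 0.6},{"rx": 0.0457,"ry": -0.0902,"rz": -0.1445,"x": 0.1973,"y": 0.0022,"z": 0.0,"fingers": 0.6},{"rx": 0.0457,"ry": -0.0902,"rz": -0.1445,"x": 0.1973,"y": 0.0022,"z": 0.0187,"fingers": 0.6},{"rx": 0.0457,"ry": -0.0902,"rz": -0.1445,"x": 0.1973,"y": 0.0022,"z": 0.0187,"fingers": 0.6},{"rx": 0.0457,"ry": -0.0902,"rz": -0.1445,"x": 0.1973,"y": 0.0022,"z": 0.0187,"fingers": 0.6},{"rx": 0.0457,"ry": -0.0902,"rz": -0.1445,"x": 0.1973,"y": 0.0022,"z": 0.0187,"fingers": 0.6},{"rx": 0.0457,"ry": -0.0902,"rz": -0.1445,"x": 0.1973,"y": 0.0022,"z": 0.0187,"fingers": 0.6}])

```text
time: 22.82
ee_pos: [0.4678, -0.0026, 0.27]
eef_rot: [-0.387, 0.872, -0.149, 0.261]
ft_force: [0.8, 0.1, 0.7]
width: 0.0519
```

```bash
python3 - <<'E'
from h import *
s=monitor.read_state();print(s['time'],s['ee_pos'],s['joint_positions'].round(3),s['joint_vel'].round(2))
p,Rw=barpose(.30,np.radians(233.75)); go(p,Rw)
p,Rw=barpose(.182,np.radians(233.75)); go(p,Rw)
E
python3 bar.py w16
```

```text
22.825 [ 0.4677919  -0.00261227  0.26997961] [-0.525 -0.392  0.27   2.305  0.485  0.682  1.865] [ 0.   -0.    0.    0.    0.   -0.01  0.01]
row xyz [0.0009 0.0011 0.0006] r [-0.0002  0.     -0.0003] dist 0.001488425368636793 rows 0.023814805898188688
row xyz [0.0009 0.0012 0.1186] r [-0.0002  0.     -0.0003] dist 0.11861319422532063 rows 1.89781110760513
22.875 [ 0.46775759 -0.00262272  0.26991021] [-0.38705407  0.87145631 -0.14954305  0.26151468]
2009 h [0.13722837 0.14086023 0.14226378]
top rect ((-5.747481346130371, -6.6215362548828125), (69.69772338867188, 19.296287536621094), 54.348854064941406) 0.1409653107927013
all rect ((-5.735455513000488, -6.819187164306641), (70.80169677734375, 19.763084411621094), 54.243797302246094)
axis 0.0 247 -0.0081 0.0295 [-0.0289  0.0085]
axis 0.07 280 -0.0298 0.0148 [-0.0119  0.0143]
```

View pics/w16.png

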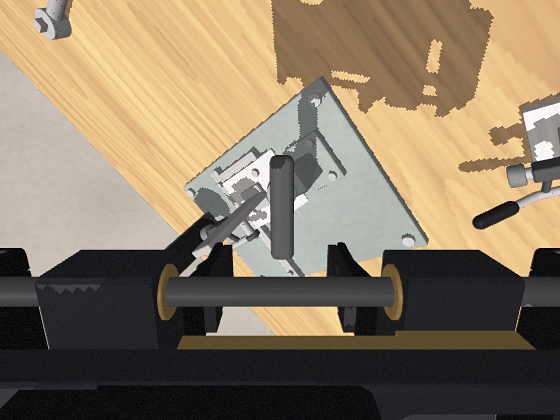

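Bar is centred between the fingers (col 282). Advance 118 mm along the axis and grip.

drive_tool(plan=[{"rx": 0,"ry": 0,"rz": 0,"x": 0.001,"y": 0.001,"z": 0.06,"fingers": 0.6},{"rx": 0,"ry": 0,"rz": 0,"x": 0.001,"y": 0.001,"z": 0.1,"fingers": 0.6},{"rx": 0,"ry": 0,"rz": 0,"x": 0.001,"y": 0.001,"z": 0.118,"fingers": 0.6},{"rx": 0,"ry": 0,"rz": 0,"x": 0.001,"y": 0.001,"z": 0.118,"fingers": 0.6},{"rx": 0,"ry": 0,"rz": 0,"x": 0.001,"y": 0.001,"z": 0.118,"fingers": 0.6}])

```text
time: 23.5
ee_pos: [0.5338, -0.0095, 0.1729]
eef_rot: [-0.388, 0.871, -0.15, 0.262]
ft_force: [-0.3, 0.3, 0.5]
width: 0.0523
```

drive_tool(plan=[{"rx": 0,"ry": 0,"rz": 0,"x": 0,"y": 0,"z": 0,"fingers": 0},{"rx": 0,"ry": 0,"rz": 0,"x": 0,"y": 0,"z": 0,"fingers": 0},{"rx": 0,"ry": 0,"rz": 0,"x": 0,"y": 0,"z": 0,"fingers": 0},{"rx": 0,"ry": 0,"rz": 0,"x": 0,"y": 0,"z": 0,"fingers": 0},{"rx": 0,"ry": 0,"rz": 0,"x": 0,"y": 0,"z": 0,"fingers": 0},{"rx": 0,"ry": 0,"rz": 0,"x": 0,"y": 0,"z": 0,"fingers": 0}], squeeze=25)

```text
time: 24.25
ee_pos: [0.5336, -0.0094, 0.1724]
eef_rot: [-0.388, 0.871, -0.15, 0.262]
ft_force: [-3.9, 0.9, 4.0]
width: 0.0197
```

```bash
cat > tq.py <<'E'
from h import *
s=monitor.read_state();o,ex,ey,a=axis();p=s['ee_pos'];Rt=R.from_quat(s['eef_rot'])
d=p-o;x=Rt.as_matrix()[:,0];ang=np.degrees(np.arctan2(x@ey,x@ex))%360
print('t',s['time'],'w',s['width'].round(4),'axis frame',[round(v*1000,2) for v in (d@ex,d@ey,d@a)],'ang',ang.round(2),'F tool',Rt.inv().apply(s['ft_force']).round(2),'M tool',Rt.inv().apply(s['torque']).round(3),'q7',s['joint_positions'][6].round(3))
E
python3 tq.py
```

```text
Traceback (most recent call last):
  File "tq.py", line 4, in <module>
    print('t',s['time'],'w',s['width'].round(4),'axis frame',[round(v*1000,2) for v in (d@ex,d@ey,d@a)],'ang',ang.round(2),'F tool',Rt.inv().apply(s['ft_force']).round(2),'M tool',Rt.inv().apply(s['torque']).round(3),'q7',s['joint_positions'][6].round(3))
                            ^^^^^^^^^^^^^^^^
AttributeError: 'float' object has no attribute 'round'
```

```bash
sed -i "s/s\['width'\].round(4)/round(s['width'],4)/" tq.py; python3 tq.py
```

```text
t 24.25 w 0.0197 axis frame [np.float64(0.39), np.float64(0.69), np.float64(182.71)] ang 233.76 F tool [ 0.17  1.07 -5.62] M tool [-1.048  0.444  0.003] q7 1.855
```

drive_tool(plan=[{"rx": 0,"ry": 0,"rz": 0.025,"x": 0,"y": 0,"z": 0.0003,"fingers": 0},{"rx": 0,"ry": 0,"rz": 0.05,"x": 0,"y": 0,"z": 0.0005,"fingers": 0},{"rx": 0,"ry": 0,"rz": 0.075,"x": 0,"y": 0,"z": 0.0008,"fingers": 0},{"rx": 0,"ry": 0,"rz": 0.1,"x": 0,"y": 0,"z": 0.001,"fingers": 0},{"rx": 0,"ry": 0,"rz": 0.125,"x": 0,"y": 0,"z": 0.0013,"fingers": 0}])

```text
time: 24.88
ee_pos: [0.5346, -0.0102, 0.1716]
eef_rot: [-0.022, 0.953, -0.038, 0.3]
ft_force: [-4.0, -1.1, 4.9]
width: 0.0197
```

```bash
python3 tq.py
```

```text
t 24.875 w 0.0197 axis frame [np.float64(0.8), np.float64(0.01), np.float64(181.46)] ang 188.43 F tool [ 0.59 -1.46 -6.27] M tool [ 0.627  0.75  -0.054] q7 1.072
```

Free running torque (0.05). Continue.

drive_tool(plan=[{"rx": 0,"ry": 0,"rz": 0.025,"x": 0,"y": 0,"z": 0.0003,"fingers": 0},{"rx": 0,"ry": 0,"rz": 0.05,"x": 0,"y": 0,"z": 0.0005,"fingers": 0},{"rx": 0,"ry": 0,"rz": 0.075,"x": 0,"y": 0,"z": 0.0008,"fingers": 0},{"rx": 0,"ry": 0,"rz": 0.1,"x": 0,"y": 0,"z": 0.001,"fingers": 0}])

```text
time: 25.38
ee_pos: [0.5349, -0.0109, 0.1706]
eef_rot: [0.274, 0.913, 0.056, 0.296]
ft_force: [-4.2, -2.4, 5.2]
width: 0.0197
```

```bash
python3 tq.py
```

```text
t 25.375 w 0.0197 axis frame [np.float64(0.56), np.float64(-0.63), np.float64(180.43)] ang 152.39 F tool [-1.16 -2.61 -6.5 ] M tool [ 1.362  0.148 -0.087] q7 0.448
```

drive_tool(plan=[{"rx": 0,"ry": 0,"rz": 0.025,"x": 0,"y": 0,"z": 0.0003,"fingers": 0},{"rx": 0,"ry": 0,"rz": 0.05,"x": 0,"y": 0,"z": 0.0005,"fingers": 0},{"rx": 0,"ry": 0,"rz": 0.06,"x": 0,"y": 0,"z": 0.0006,"fingers": 0}])

```text
time: 25.75
ee_pos: [0.535, -0.0111, 0.1699]
eef_rot: [0.44, 0.846, 0.11, 0.28]
ft_force: [-6.6, -3.4, 6.6]
width: 0.0199
```

```bash
python3 tq.py
```

```text
t 25.75 w 0.0199 axis frame [np.float64(0.26), np.float64(-0.82), np.float64(179.77)] ang 130.88 F tool [-2.23 -3.69 -8.99] M tool [ 1.543 -0.317 -0.125] q7 0.075
```

drive_tool(plan=[{"rx": 0,"ry": 0,"rz": 0.02,"x": 0,"y": 0,"z": 0,"fingers": 0},{"rx": 0,"ry": 0,"rz": 0.04,"x": 0,"y": 0,"z": 0,"fingers": 0}])

```text
time: 26.0
ee_pos: [0.5348, -0.0112, 0.1695]
eef_rot: [0.542, 0.784, 0.145, 0.264]
ft_force: [-0.3, -3.8, -0.6]
width: 0.0197
```

```bash
python3 tq.py
```

```text
t 26.0 w 0.0197 axis frame [np.float64(-0.14), np.float64(-0.92), np.float64(179.53)] ang 116.46 F tool [-3.29 -1.96  0.58] M tool [ 1.249 -0.777 -0.111] q7 -0.176
```

drive_tool(plan=[{"rx": 0,"ry": 0,"rz": 0.02,"x": 0,"y": 0,"z": 0.0002,"fingers": 0},{"rx": 0,"ry": 0,"rz": 0.04,"x": 0,"y": 0,"z": 0.0004,"fingers": 0}])

```text
time: 26.25
ee_pos: [0.5349, -0.0113, 0.169]
eef_rot: [0.637, 0.71, 0.176, 0.244]
ft_force: [-4.2, -5.3, 1.6]
width: 0.0198
```

```bash
python3 tq.py
```

```text
t 26.25 w 0.0198 axis frame [np.float64(-0.3), np.float64(-1.03), np.float64(179.09)] ang 102.05 F tool [-5.13 -3.26 -3.4 ] M tool [ 1.271 -1.048 -0.12 ] q7 -0.426
```

drive_tool(plan=[{"rx": 0,"ry": 0,"rz": 0.02,"x": -0.0005,"y": -0.0004,"z": 0.0001,"fingers": 0},{"rx": 0,"ry": 0,"rz": 0.04,"x": -0.0008,"y": -0.0006,"z": 0.0003,"fingers": 0}])

```text
time: 26.5
ee_pos: [0.5347, -0.0119, 0.1685]
eef_rot: [0.72, 0.625, 0.206, 0.22]
ft_force: [-0.7, -3.2, -1.5]
width: 0.0198
```

```bash
python3 tq.py
```

```text
t 26.5 w 0.0198 axis frame [np.float64(-0.73), np.float64(-1.66), np.float64(178.73)] ang 87.67 F tool [-3.29 -1.06  0.97] M tool [ 0.917 -0.92  -0.173] q7 -0.673
```

drive_tool(plan=[{"rx": 0,"ry": 0,"rz": 0.02,"x": 0,"y": 0,"z": 0.0002,"fingers": 0},{"rx": 0,"ry": 0,"rz": 0.04,"x": 0,"y": 0,"z": 0.0004,"fingers": 0}])

```text
time: 26.75
ee_pos: [0.5348, -0.0118, 0.168]
eef_rot: [0.793, 0.53, 0.231, 0.192]
ft_force: [-5.0, -3.5, 2.6]
width: 0.0198
```

```bash
python3 tq.py
```

```text
t 26.75 w 0.0198 axis frame [np.float64(-0.98), np.float64(-1.59), np.float64(178.32)] ang 73.28 F tool [-4.46 -1.07 -4.76] M tool [ 0.95  -1.301 -0.156] q7 -0.924
```

drive_tool(plan=[{"rx": 0,"ry": 0,"rz": 0.02,"x": -0.0003,"y": 0,"z": 0,"fingers": 0},{"rx": 0,"ry": 0,"rz": 0.03,"x": -0.0005,"y": 0,"z": 0.0001,"fingers": 0}])

```text
time: 27.0
ee_pos: [0.5346, -0.0121, 0.1678]
eef_rot: [0.839, 0.453, 0.248, 0.169]
ft_force: [-6.0, -1.1, 1.7]
width: 0.0197
```

```bash
python3 tq.py
```

```text
t 27.0 w 0.0197 axis frame [np.float64(-1.22), np.float64(-1.87), np.float64(178.26)] ang 62.56 F tool [-3.26 -2.62 -4.69] M tool [ 0.985 -1.248 -0.217] q7 -1.108
```

drive_tool(plan=[{"rx": 0,"ry": 0,"rz": 0.02,"x": 0,"y": 0,"z": 0.0002,"fingers": 0}])

```text
time: 27.12
ee_pos: [0.5347, -0.0119, 0.1678]
eef_rot: [0.866, 0.4, 0.259, 0.154]
ft_force: [-10.1, -1.2, 6.9]
width: 0.0198
```

```bash
python3 tq.py
```

```text
t 27.125 w 0.0198 axis frame [np.float64(-1.14), np.float64(-1.72), np.float64(178.19)] ang 55.37 F tool [ -4.2   -2.22 -11.34] M tool [ 1.079 -1.507 -0.331] q7 -1.234
```

drive_tool(plan=[{"rx": 0,"ry": 0,"rz": 0.02,"x": 0,"y": 0,"z": 0.0002,"fingers": 0}])

```text
time: 27.25
ee_pos: [0.5348, -0.0118, 0.1677]
eef_rot: [0.889, 0.344, 0.268, 0.137]
ft_force: [-13.9, 0.1, 10.4]
width: 0.0199
```

```bash
python3 tq.py
```

```text
t 27.25 w 0.0199 axis frame [np.float64(-1.15), np.float64(-1.61), np.float64(178.11)] ang 48.13 F tool [ -4.59  -3.09 -16.44] M tool [ 1.124 -1.751 -0.378] q7 -1.36
```

Torque is rising: 0.22 to 0.38, so the foot bears. Smaller steps, relaxing the axial push.

drive_tool(plan=[{"rx": 0,"ry": 0,"rz": 0.012,"x": 0,"y": 0,"z": -0.0006,"fingers": 0}])

```text
time: 27.38
ee_pos: [0.5341, -0.0119, 0.1674]
eef_rot: [0.902, 0.311, 0.272, 0.127]
ft_force: [6.3, -3.0, -12.1]
width: 0.0198
```

```bash
python3 tq.py
```

```text
t 27.375 w 0.0198 axis frame [np.float64(-1.85), np.float64(-1.75), np.float64(178.23)] ang 43.87 F tool [-2.71  0.64 13.65] M tool [ 0.523 -1.132 -0.321] q7 -1.434
```

drive_tool(plan=[{"rx": 0,"ry": 0,"rz": 0.012,"x": 0,"y": 0,"z": 0.0003,"fingers": 0}])

```text
time: 27.5
ee_pos: [0.5345, -0.0118, 0.1675]
eef_rot: [0.913, 0.277, 0.277, 0.116]
ft_force: [-8.6, -0.9, 4.7]
width: 0.0198
```

```bash
python3 tq.py
```

```text
t 27.5 w 0.0198 axis frame [np.float64(-1.48), np.float64(-1.57), np.float64(178.09)] ang 39.6 F tool [-4.4  -1.39 -8.69] M tool [ 0.775 -1.641 -0.431] q7 -1.508
```

drive_tool(plan=[{"rx": 0,"ry": 0,"rz": 0.007,"x": 0,"y": 0,"z": -0.0001,"fingers": 0}])

```text
time: 27.62
ee_pos: [0.5343, -0.0118, 0.1675]
eef_rot: [0.918, 0.258, 0.279, 0.11]
ft_force: [-2.3, -0.4, -2.4]
width: 0.02
```

```bash
python3 tq.py
```

```text
t 27.625 w 0.02 axis frame [np.float64(-1.68), np.float64(-1.59), np.float64(178.13)] ang 37.12 F tool [-2.96 -1.42  0.64] M tool [ 0.638 -1.507 -0.433] q7 -1.551
```

drive_tool(plan=[{"rx": 0,"ry": 0,"rz": 0,"x": 0,"y": 0,"z": 0,"fingers": 0},{"rx": 0,"ry": 0,"rz": 0,"x": 0,"y": 0,"z": 0,"fingers": 0}])

```text
time: 27.88
ee_pos: [0.5345, -0.0116, 0.1676]
eef_rot: [0.918, 0.259, 0.279, 0.111]
ft_force: [-1.8, -1.5, -5.6]
width: 0.0197
```

```bash
python3 tq.py
```

```text
t 27.875 w 0.0197 axis frame [np.float64(-1.4), np.float64(-1.43), np.float64(178.15)] ang 37.25 F tool [-4.61 -1.43  3.68] M tool [ 0.734 -1.873 -0.27 ] q7 -1.549
```

Tight: 0.43 N m turning, 0.27 held. Release and withdraw along the axis.

drive_tool(plan=[{"rx": 0,"ry": 0,"rz": 0,"x": 0,"y": 0,"z": 0,"fingers": 0.6},{"rx": 0,"ry": 0,"rz": 0,"x": 0,"y": 0,"z": 0,"fingers": 0.6},{"rx": 0,"ry": 0,"rz": 0,"x": 0,"y": 0,"z": 0,"fingers": 0.6},{"rx": 0,"ry": 0,"rz": 0,"x": 0,"y": 0,"z": 0,"fingers": 0.6},{"rx": 0,"ry": 0,"rz": 0,"x": 0,"y": 0,"z": -0.05,"fingers": 0.6},{"rx": 0,"ry": 0,"rz": 0,"x": 0,"y": 0,"z": -0.1,"fingers": 0.6},{"rx": 0,"ry": 0,"rz": 0,"x": 0,"y": 0,"z": -0.11,"fingers": 0.6},{"rx": 0,"ry": 0,"rz": 0,"x": 0,"y": 0,"z": -0.11,"fingers": 0.6}])

```text
time: 28.88
ee_pos: [0.4726, -0.0047, 0.2592]
eef_rot: [0.918, 0.258, 0.282, 0.11]
ft_force: [0.7, 0.9, -0.2]
width: 0.0521
```

```bash
python3 tq.py; python3 - <<'E'
from h import *
p=np.array(st(-.015,-.0,.29));go(p,down(ST['yaw']))
for n in('scene','side'): shot(n,n+'17.png')
E
```

```text
t 28.875 w 0.0521 axis frame [np.float64(0.07), np.float64(-0.74), np.float64(288.88)] ang 37.18 F tool [ 0.84 -0.51  0.52] M tool [ 0.47  -0.713 -0.052] q7 -1.488
row xyz [0.138  0.1039 0.0842] r [ 0.1209  0.0405 -0.3809] dist 0.19212861260441713 rows 13.514217198859024
```

View pics/side17.png

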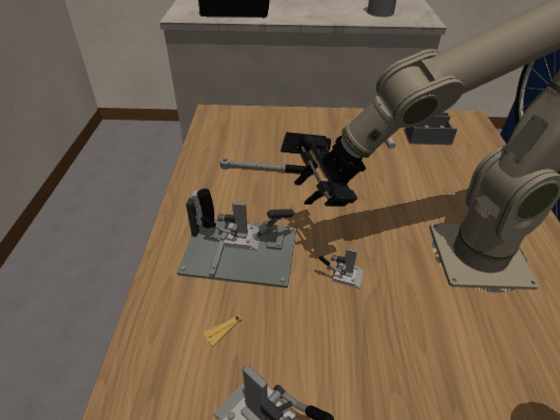

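```bash
python3 - <<'E'
from h import *
c=shot('wrist','w17.png')
e=dict(np.load('pics/side17.npz'));f=dict(np.load('pics/scene17.npz'))
cv2.imwrite('pics/crop17.png',np.hstack([cv2.resize(e['color'][180:290,180:305,::-1],None,fx=3.2,fy=3.2,interpolation=3),cv2.resize(f['color'][200:310,205:330,::-1],None,fx=3.2,fy=3.2,interpolation=3)]))
E
python3 tq.py
```

```text
t 29.025 w 0.052 axis frame [np.float64(-1.18), np.float64(-1.03), np.float64(287.44)] ang 37.21 F tool [-0.53 -1.27 -0.03] M tool [ 0.427 -0.688 -0.05 ] q7 -1.488
```

View pics/crop17.png

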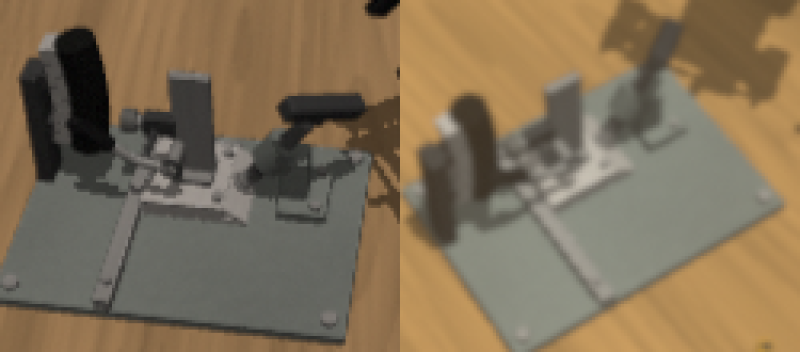

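View pics/w17.png

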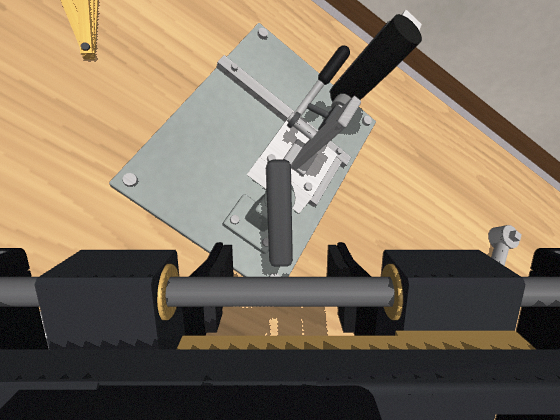

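```bash
cat > chk.py <<'E'
from h import *
import sys
for n in sys.argv[1:]:
    c=dict(np.load(f'pics/{n}.npz'));P=cloud(c);H=240 if n[0]=='w' else 420
    Q=P[:H].reshape(-1,3);C,S=np.cos(ST['yaw']),np.sin(ST['yaw']);dd=Q-ST['p'];X=np.c_[C*dd[:,0]+S*dd[:,1],-S*dd[:,0]+C*dd[:,1],Q[:,2]]
    F=X[(X[:,2]>.0265)&(X[:,2]<.036)&(abs(X[:,0])<.06)&(abs(X[:,1])<.06)]
    print(n,'foot top',len(F),'z',np.median(F[:,2]).round(4),cv2.minAreaRect((F[:,:2]*1000).astype(np.float32)))
    print('  x p1,p99',np.percentile(F[:,0],[1,99]).round(4),'y',np.percentile(F[:,1],[1,99]).round(4))
    fe=X[(X[:,2]>.0205)&(X[:,2]<.0265)&(X[:,1]>.05)&(X[:,1]<.145)&(abs(X[:,0]-.05)<.02)]
    print('  fence x',np.percentile(fe[:,0],[2,98]).round(4))
    se=X[(X[:,2]>.0205)&(X[:,2]<.0265)&(X[:,0]>-.03)&(X[:,0]<.04)&(abs(X[:,1]+.046)<.02)]
    print('  stop y',np.percentile(se[:,1],[2,98]).round(4) if len(se)>5 else None)
    for x in (-.02,0.,.02,.035):
        m=(abs(F[:,0]-x)<.006);print('   z@x',x,np.median(F[m,2]).round(4),end='')
    w=X[(X[:,2]>.142)&(X[:,2]<.152)&(abs(X[:,0])<.05)&(abs(X[:,1])<.04)];print('\n  web top',len(w),cv2.minAreaRect((w[:,:2]*1000).astype(np.float32)) if len(w)>5 else '')
E
python3 chk.py w17 w15 side17
```

```text
w17 foot top 2082 z 0.0312 ((8.944095611572266, -4.411785125732422), (94.65165710449219, 92.18405151367188), 0.7466965317726135)
  x p1,p99 [-0.0359  0.0498] y [-0.0404  0.0408]
  fence x [0.0433 0.0583]
  stop y [-0.0504 -0.0402]
   z@x -0.02 0.0314   z@x 0.0 0.0313   z@x 0.02 0.0312   z@x 0.035 0.0312
  web top 391 ((1.2146644592285156, 1.052992343902588), (36.46492004394531, 10.309354782104492), 0.0988301932811737)
w15 foot top 3261 z 0.0312 ((-1.0845489501953125, 2.5257797241210938), (94.6585464477539, 105.6700668334961), 0.05233107507228851)
  x p1,p99 [-0.0415  0.0433] y [-0.0391  0.0399]
  fence x [0.0438 0.0469]
  stop y [-0.0508 -0.04  ]
   z@x -0.02 0.0313   z@x 0.0 0.0313   z@x 0.02 0.0312   z@x 0.035 0.0313
  web top 294 ((-7.449185371398926, 0.5664033889770508), (17.64525604248047, 9.432280540466309), 0.045557908713817596)
side17 foot top 356 z 0.0295 ((3.7891502380371094, 3.2806396484375), (114.98871612548828, 85.607421875), 4.0129475593566895)
  x p1,p99 [-0.0468  0.0443] y [-0.0364  0.0429]
  fence x [0.0453 0.0602]
  stop y [-0.0496 -0.0263]
   z@x -0.02 0.0299   z@x 0.0 0.0295   z@x 0.02 0.0296   z@x 0.035 0.0288
  web top 46 ((3.491718292236328, 1.6545543670654297), (11.534400939941406, 35.071651458740234), 89.59917449951172)
```

```bash
python3 - <<'E'
import cv2
a=cv2.imread('pics/w17.png')[80:220,230:380];cv2.imwrite('pics/w17c.png',cv2.resize(a,None,fx=5,fy=4.2,interpolation=3)[:600,:800])
E
```

```text
(no output)
```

View pics/w17c.png

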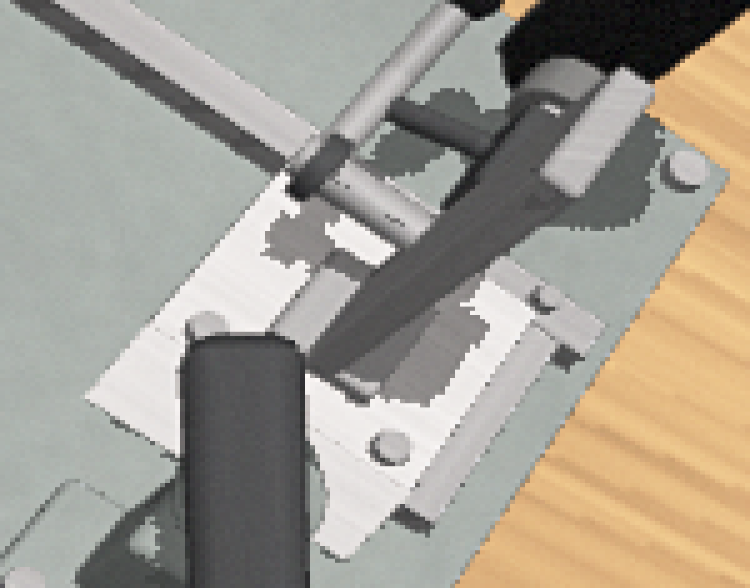

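Foot butts flush against both fence and stop (no gap visible). The unloaded moment bias here is -0.05, so the true torque was about 0.38 turning, near the low end; I'll add a few degrees to be safely within the band.

drive_tool(plan=[{"rx": 0,"ry": 0,"rz": 0,"x": 0,"y": 0,"z": 0.06,"fingers": 0.6},{"rx": 0,"ry": 0,"rz": 0,"x": 0,"y": 0,"z": 0.1,"fingers": 0.6},{"rx": 0,"ry": 0,"rz": 0,"x": 0,"y": 0,"z": 0.11,"fingers": 0.6},{"rx": 0,"ry": 0,"rz": 0,"x": 0,"y": 0,"z": 0.11,"fingers": 0.6},{"rx": 0,"ry": 0,"rz": 0,"x": 0,"y": 0,"z": 0.11,"fingers": 0},{"rx": 0,"ry": 0,"rz": 0,"x": 0,"y": 0,"z": 0.11,"fingers": 0},{"rx": 0,"ry": 0,"rz": 0,"x": 0,"y": 0,"z": 0.11,"fingers": 0},{"rx": 0,"ry": 0,"rz": 0,"x": 0,"y": 0,"z": 0.11,"fingers": 0},{"rx": 0,"ry": 0,"rz": 0,"x": 0,"y": 0,"z": 0.11,"fingers": 0}])

```text
time: 30.15
ee_pos: [0.5354, -0.0107, 0.1691]
eef_rot: [0.918, 0.259, 0.281, 0.11]
ft_force: [-6.2, 2.4, 6.5]
width: 0.02
```

```bash
python3 tq.py
```

```text
t 30.15 w 0.02 axis frame [np.float64(0.08), np.float64(-0.45), np.float64(178.86)] ang 37.23 F tool [-0.14 -2.36 -9.02] M tool [ 0.796 -0.787 -0.21 ] q7 -1.55
```

drive_tool(plan=[{"rx": 0,"ry": 0,"rz": 0.009,"x": 0,"y": 0,"z": 0,"fingers": 0}])

```text
time: 30.28
ee_pos: [0.5354, -0.0108, 0.169]
eef_rot: [0.925, 0.232, 0.284, 0.102]
ft_force: [-6.8, 1.0, 6.3]
width: 0.0197
```

```bash
python3 tq.py
```

```text
t 30.275 w 0.0197 axis frame [np.float64(0.07), np.float64(-0.47), np.float64(178.84)] ang 33.96 F tool [-1.46 -1.38 -9.05] M tool [ 0.649 -0.809 -0.42 ] q7 -1.607
```

drive_tool(plan=[{"rx": 0,"ry": 0,"rz": 0.01,"x": 0,"y": 0,"z": 0,"fingers": 0}])

```text
time: 30.4
ee_pos: [0.5354, -0.0108, 0.169]
eef_rot: [0.932, 0.203, 0.287, 0.093]
ft_force: [-6.0, 1.2, 5.6]
width: 0.02
```

```bash
python3 tq.py
```

```text
t 30.4 w 0.02 axis frame [np.float64(0.06), np.float64(-0.48), np.float64(178.84)] ang 30.31 F tool [-1.23 -1.43 -8.12] M tool [ 0.567 -0.947 -0.464] q7 -1.671
```

Raw 0.464, so about 0.41 net while turning, which is inside the band. Let go and withdraw.

drive_tool(plan=[{"rx": 0,"ry": 0,"rz": 0,"x": 0,"y": 0,"z": 0,"fingers": 0},{"rx": 0,"ry": 0,"rz": 0,"x": 0,"y": 0,"z": 0,"fingers": 0.6},{"rx": 0,"ry": 0,"rz": 0,"x": 0,"y": 0,"z": 0,"fingers": 0.6},{"rx": 0,"ry": 0,"rz": 0,"x": 0,"y": 0,"z": 0,"fingers": 0.6},{"rx": 0,"ry": 0,"rz": 0,"x": 0,"y": 0,"z": 0,"fingers": 0.6},{"rx": 0,"ry": 0,"rz": 0,"x": 0,"y": 0,"z": -0.05,"fingers": 0.6},{"rx": 0,"ry": 0,"rz": 0,"x": 0,"y": 0,"z": -0.1,"fingers": 0.6},{"rx": 0,"ry": 0,"rz": 0,"x": 0,"y": 0,"z": -0.11,"fingers": 0.6},{"rx": 0,"ry": 0,"rz": 0,"x": 0,"y": 0,"z": -0.11,"fingers": 0.6},{"rx": 0,"ry": 0,"rz": 0,"x": 0,"y": 0,"z": -0.11,"fingers": 0.6}])

```text
time: 31.65
ee_pos: [0.4724, -0.005, 0.2573]
eef_rot: [0.932, 0.203, 0.286, 0.094]
ft_force: [-0.5, 1.0, -0.4]
width: 0.0523
```

```bash
python3 - <<'E'
from h import *
shot('wrist','w18.png');shot('side','side18.png');shot('scene','scene18.png')
E
python3 tq.py; python3 chk.py w18 side18
python3 - <<'E'
import cv2
a=cv2.imread('pics/w18.png')[80:220,230:380];cv2.imwrite('pics/w18c.png',cv2.resize(a,None,fx=4,fy=4,interpolation=3))
E
```

```text
t 31.8 w 0.0521 axis frame [np.float64(-1.13), np.float64(-1.03), np.float64(287.54)] ang 30.37 F tool [-0.07 -0.04 -0.07] M tool [ 0.294 -0.738 -0.054] q7 -1.606
w18 foot top 2119 z 0.0311 ((8.930213928222656, -3.7361907958984375), (96.26807403564453, 100.85107421875), 0.4441191256046295)
  x p1,p99 [-0.0363  0.0495] y [-0.039   0.0407]
  fence x [0.0434 0.0582]
  stop y [-0.0505 -0.0402]
   z@x -0.02 0.0313   z@x 0.0 0.0312   z@x 0.02 0.0312   z@x 0.035 0.0311
  web top 396 ((1.4456005096435547, 1.0477008819580078), (10.234099388122559, 36.88821792602539), 89.89938354492188)
side18 foot top 360 z 0.0294 ((-3.3182449340820312, 1.8708419799804688), (100.00220489501953, 85.8893051147461), 4.485384941101074)
  x p1,p99 [-0.045   0.0443] y [-0.0362  0.042 ]
  fence x [0.0455 0.0602]
  stop y [-0.0518 -0.0315]
   z@x -0.02 0.0295   z@x 0.0 0.0293   z@x 0.02 0.0298   z@x 0.035 0.0292
  web top 45 ((2.886259078979492, 1.6437277793884277), (34.64860153198242, 11.828411102294922), 1.4509001970291138)
```

View pics/w18c.png

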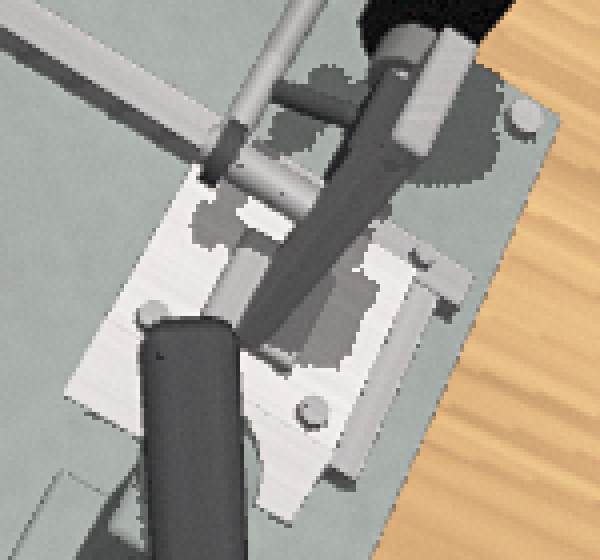

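View pics/scene18.png

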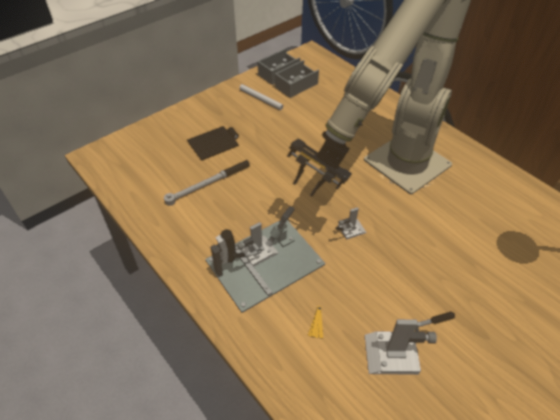

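The mount sits flat and flush with fence and stop, bystanders at (318,322), (210,140) and (205,183) are where they were, and the robot is clear. Hand in.

```bash
python3 -c "
from bench import workorder
print(workorder.close_job())"
```

```text
the job is handed in; nothing more can be done
None
```

The middle-sized mount is home on the test stand and clamped tight. I handed the job in at about 32 s of the 70 s limit; the hand-in gives no verdict.

**What I did:** I set the mount on the bed at the open end and slid it along the fence to the end stop, which I felt at about 9 N. I then turned the T-handle about 203° clockwise and let go.

**Last checks:**
- **Mount:** It is flat on the bed and square to about 0.1°. No gap shows at the fence or the stop. The pictures put the web about 1 mm off its expected place along the fence, which is within camera error.
- **Clamp torque:** The raw reading while turning was 0.46 N m. The sensor reads about 0.05 unloaded there, so the true value is about 0.41, inside the 0.35 to 0.5 band. I did not take a held-still reading at the final position. A few degrees earlier it was about 0.22, after the same correction.
- **Surroundings:** The feeler gauge, footrest plate and torque wrench look unmoved in the overview picture. The arm is clear of everything.

**What went wrong:**
- On the first set-down the foot landed on top of the fence, with about 33 N up and 21 N sideways at the wrist. I lifted it, set it flat further from the fence and gripped it again.
- The mount later pitched slightly in the grip as it was moved to the fence. I released it and gripped it again, lower and firmer.
- The first tightening came to only about 0.38 N m, so I gripped the handle again and turned it about 7° further.

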